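# Re-sleeve the sanding drums

## Task

Re-cover the sanding drums on the rack: lift off every worn sleeve and put it in the green scrap bin, slide each fresh sleeve right down onto the drum of its own size (sleeve band and drum flange have the same colour), and fit a keyed end cap on every drum that now carries a fresh sleeve, keyway turned to the arbor's key and pushed fully home. The fresh sleeves are fragile, so hold them with a light grip, lower them onto the drum without letting them fall or forcing them, and leave the other things on the bench alone.

Things in the scene. Friction and masses are not known exactly. Their poses are not given: they have to be found in the camera images.
- rack: low hardwood rack, 100 mm (its x) by 340 mm (its y), 28 mm high, fixed; three sanding drums stand upright on it in a row along its y, 110 mm apart. Origin: centre of its underside
- drum_small: small sanding drum on the rack, fixed, maybe covered by a worn sleeve. Origin: on its axis at its underside (the rack's top). blue flange 46 mm across, z 0 to 4 mm; black rubber body 38 mm across, z 4 to 55 mm, top edge chamfered 3 mm; above it the steel arbor, 14 mm across, to z 85 mm, tip chamfered 3 mm, with a brass key on the drum's own +x side.
- key_small (a point): middle of the top end of the small drum's brass key: 9 mm from the axis along the drum's +x, 77 mm above its origin. The key is 4 mm wide, runs from the rubber's top (z 55 mm) to here and reaches 11 mm from the axis; the 8 mm of arbor above it are plain.
- drum_medium: medium sanding drum on the rack, fixed, maybe covered by a worn sleeve. Origin: on its axis at its underside (the rack's top). yellow flange 53 mm across, z 0 to 4 mm; black rubber body 45 mm across, z 4 to 55 mm, top edge chamfered 3 mm; above it the steel arbor, 14 mm across, to z 85 mm, tip chamfered 3 mm, with a brass key on the drum's own +x side.
- key_medium (a point): middle of the top end of the medium drum's brass key: 9 mm from the axis along the drum's +x, 77 mm above its origin. The key is 4 mm wide, runs from the rubber's top (z 55 mm) to here and reaches 11 mm from the axis; the 8 mm of arbor above it are plain.
- drum_large: large sanding drum on the rack, fixed, maybe covered by a worn sleeve. Origin: on its axis at its underside (the rack's top). white flange 60 mm across, z 0 to 4 mm; black rubber body 52 mm across, z 4 to 55 mm, top edge chamfered 3 mm; above it the steel arbor, 14 mm across, to z 85 mm, tip chamfered 3 mm, with a brass key on the drum's own +x side.
- key_large (a point): middle of the top end of the large drum's brass key: 9 mm from the axis along the drum's +x, 77 mm above its origin. The key is 4 mm wide, runs from the rubber's top (z 55 mm) to here and reaches 11 mm from the axis; the 8 mm of arbor above it are plain.
- fresh_small: fresh small sleeve: rust-red tube, blue band at the top, 47 mm outside, bore 41 mm, 50 mm tall, 30 g, upright on the table; may be absent. Origin: centre of its underside. Home on its drum's flange, origin 4 mm above the drum's. Crushes if the two fingers' forces on it add up to over 64 N (20 N per finger is safe); cracks if let fall down a drum (over 0.4 m/s) or pushed on one with over 20 N.
- fresh_medium: fresh medium sleeve: rust-red tube, yellow band at the top, 54 mm outside, bore 48 mm, 50 mm tall, 30 g, upright on the table; may be absent. Origin: centre of its underside. Home on its drum's flange, origin 4 mm above the drum's. Crushes if the two fingers' forces on it add up to over 64 N (20 N per finger is safe); cracks if let fall down a drum (over 0.4 m/s) or pushed on one with over 20 N.
- fresh_large: fresh large sleeve: rust-red tube, white band at the top, 61 mm outside, bore 55 mm, 50 mm tall, 30 g, upright on the table; may be absent. Origin: centre of its underside. Home on its drum's flange, origin 4 mm above the drum's. Crushes if the two fingers' forces on it add up to over 64 N (20 N per finger is safe); cracks if let fall down a drum (over 0.4 m/s) or pushed on one with over 20 N.
- worn_small: worn small sleeve, dull grey-brown, no bright band, 47 mm outside, bore 41 mm, 50 mm tall, 30 g; may be absent. Starts on its drum, resting on the flange, loose; lifts straight off (81 mm to clear the arbor). Origin: centre of its underside. Scrap: it may be dropped.
- worn_medium: worn medium sleeve, dull grey-brown, no bright band, 54 mm outside, bore 48 mm, 50 mm tall, 30 g; may be absent. Starts on its drum, resting on the flange, loose; lifts straight off (81 mm to clear the arbor). Origin: centre of its underside. Scrap: it may be dropped.
- worn_large: worn large sleeve, dull grey-brown, no bright band, 61 mm outside, bore 55 mm, 50 mm tall, 30 g; may be absent. Starts on its drum, resting on the flange, loose; lifts straight off (81 mm to clear the arbor). Origin: centre of its underside. Scrap: it may be dropped.
- cap_1: aluminium end cap, one of three alike, fits any drum, 80 g, lies flange down on the table. Flange 40 mm across, 5 mm thick; eight-sided hub above, 30 mm across flats, flats facing its +x and every 45 degrees; height 26 mm. Bore 17 mm; keyway 7 mm wide, open on its +x side, must match the key within 7 degrees. Origin: centre of its underside; home 55 mm above the drum's origin.
- cap_2: aluminium end cap, one of three alike, fits any drum, 80 g, lies flange down on the table. Flange 40 mm across, 5 mm thick; eight-sided hub above, 30 mm across flats, flats facing its +x and every 45 degrees; height 26 mm. Bore 17 mm; keyway 7 mm wide, open on its +x side, must match the key within 7 degrees. Origin: centre of its underside; home 55 mm above the drum's origin.
- cap_3: aluminium end cap, one of three alike, fits any drum, 80 g, lies flange down on the table. Flange 40 mm across, 5 mm thick; eight-sided hub above, 30 mm across flats, flats facing its +x and every 45 degrees; height 26 mm. Bore 17 mm; keyway 7 mm wide, open on its +x side, must match the key within 7 degrees. Origin: centre of its underside; home 55 mm above the drum's origin.
- scrap_bin: green open bin, 170 x 170 mm outside, 70 mm high, walls 4 mm, fixed. Origin: centre of its underside, z up, sides along its x and y
- caul: curved poplar caul, 170 x 60 mm, 56 mm high, with a thin maple rib held on it by three nickel spring clips; a bystander. Origin on its underside
- dome_weight: bronze dome bench weight, 60 mm across, 36 mm high; a bystander. Origin on its underside
- divider: steel drafting divider lying flat, 145 mm long; a bystander. Origin on its underside
- saddle: small black ebony saddle, 36 x 9 x 10 mm; a bystander. Origin on its underside
- finger_plane: small brass finger plane, 46 x 20 mm, 20 mm high; a bystander. Origin on its underside
- glue_jar: amber jar of glue with black lid, 54 mm across, 60 mm high; a bystander. Origin on its underside
Mind the look-alikes: they are no part of the job. Leave any black, red or yellow look-alike of the cap_2 alone.

How it is judged (in metres and radians):
At the end, for the whole second after the job is handed in: Every worn sleeve is in the scrap bin; every fresh sleeve is on the drum of its size, centred within 3.5 mm, upright within 4 degrees, resting on the flange within 2.5 mm; each of these drums has a cap home within 3 mm in height, centred within 5 mm, level; all at rest (horizontal distance between fresh_small and drum_small below 0.0035 m and z of fresh_small in the frame of drum_small between 0.0015 and 0.0065 m and angle between each of fresh_small, fresh_medium, fresh_large's own z axis and vertical below 0.07 rad and linear speed of each of fresh_small, fresh_medium, fresh_large, cap_1, cap_2, cap_3 below 0.02 m/s and ((horizontal distance between cap_1 and fresh_small below 0.005 m and angle between the z axis of cap_1 and the z axis of fresh_small, either way round below 0.12 rad and z of cap_1 in the frame of fresh_small between 0.0475 and 0.054 m) or (horizontal distance between cap_2 and fresh_small below 0.005 m and angle between the z axis of cap_2 and the z axis of fresh_small, either way round below 0.12 rad and z of cap_2 in the frame of fresh_small between 0.0475 and 0.054 m) or (horizontal distance between cap_3 and fresh_small below 0.005 m and angle between the z axis of cap_3 and the z axis of fresh_small, either way round below 0.12 rad and z of cap_3 in the frame of fresh_small between 0.0475 and 0.054 m)) and x of worn_small in the frame of scrap_bin between -0.082 and 0.082 m and y of worn_small in the frame of scrap_bin between -0.082 and 0.082 m and z of each of worn_small, worn_medium, worn_large in the frame of scrap_bin below 0.075 m and linear speed of each of worn_small, worn_medium, worn_large below 0.03 m/s and horizontal distance between fresh_medium and drum_medium below 0.0035 m and z of fresh_medium in the frame of drum_medium between 0.0015 and 0.0065 m and ((horizontal distance between cap_1 and fresh_medium below 0.005 m and angle between the z axis of cap_1 and the z axis of fresh_medium, either way round below 0.12 rad and z of cap_1 in the frame of fresh_medium between 0.0475 and 0.054 m) or (horizontal distance between cap_2 and fresh_medium below 0.005 m and angle between the z axis of cap_2 and the z axis of fresh_medium, either way round below 0.12 rad and z of cap_2 in the frame of fresh_medium between 0.0475 and 0.054 m) or (horizontal distance between cap_3 and fresh_medium below 0.005 m and angle between the z axis of cap_3 and the z axis of fresh_medium, either way round below 0.12 rad and z of cap_3 in the frame of fresh_medium between 0.0475 and 0.054 m)) and x of worn_medium in the frame of scrap_bin between -0.082 and 0.082 m and y of worn_medium in the frame of scrap_bin between -0.082 and 0.082 m and horizontal distance between fresh_large and drum_large below 0.0035 m and z of fresh_large in the frame of drum_large between 0.0015 and 0.0065 m and ((horizontal distance between cap_1 and fresh_large below 0.005 m and angle between the z axis of cap_1 and the z axis of fresh_large, either way round below 0.12 rad and z of cap_1 in the frame of fresh_large between 0.0475 and 0.054 m) or (horizontal distance between cap_2 and fresh_large below 0.005 m and angle between the z axis of cap_2 and the z axis of fresh_large, either way round below 0.12 rad and z of cap_2 in the frame of fresh_large between 0.0475 and 0.054 m) or (horizontal distance between cap_3 and fresh_large below 0.005 m and angle between the z axis of cap_3 and the z axis of fresh_large, either way round below 0.12 rad and z of cap_3 in the frame of fresh_large between 0.0475 and 0.054 m)) and x of worn_large in the frame of scrap_bin between -0.082 and 0.082 m and y of worn_large in the frame of scrap_bin between -0.082 and 0.082 m); the robot touches nothing.
It fails at once if the fingers squeeze a fresh sleeve with more than 64 N (both fingers added) (contact force between the fingers and fresh_small above 64 N or contact force between the fingers and fresh_medium above 64 N or contact force between the fingers and fresh_large above 64 N).
It fails at once if a fresh sleeve is let go high up a drum and falls down it (faster than 0.4 m/s while still 8 mm or more above the flange) ((horizontal distance between fresh_small and drum_small below 0.012 m and z of fresh_small in the frame of drum_small between 0.012 and 0.2 m and linear speed of fresh_small above 0.4 m/s and contact force between the fingers and fresh_small below 0.1 N) or (horizontal distance between fresh_small and drum_medium below 0.012 m and z of fresh_small in the frame of drum_medium between 0.012 and 0.2 m and linear speed of fresh_small above 0.4 m/s and contact force between the fingers and fresh_small below 0.1 N) or (horizontal distance between fresh_small and drum_large below 0.012 m and z of fresh_small in the frame of drum_large between 0.012 and 0.2 m and linear speed of fresh_small above 0.4 m/s and contact force between the fingers and fresh_small below 0.1 N) or (horizontal distance between fresh_medium and drum_small below 0.012 m and z of fresh_medium in the frame of drum_small between 0.012 and 0.2 m and linear speed of fresh_medium above 0.4 m/s and contact force between the fingers and fresh_medium below 0.1 N) or (horizontal distance between fresh_medium and drum_medium below 0.012 m and z of fresh_medium in the frame of drum_medium between 0.012 and 0.2 m and linear speed of fresh_medium above 0.4 m/s and contact force between the fingers and fresh_medium below 0.1 N) or (horizontal distance between fresh_medium and drum_large below 0.012 m and z of fresh_medium in the frame of drum_large between 0.012 and 0.2 m and linear speed of fresh_medium above 0.4 m/s and contact force between the fingers and fresh_medium below 0.1 N) or (horizontal distance between fresh_large and drum_small below 0.012 m and z of fresh_large in the frame of drum_small between 0.012 and 0.2 m and linear speed of fresh_large above 0.4 m/s and contact force between the fingers and fresh_large below 0.1 N) or (horizontal distance between fresh_large and drum_medium below 0.012 m and z of fresh_large in the frame of drum_medium between 0.012 and 0.2 m and linear speed of fresh_large above 0.4 m/s and contact force between the fingers and fresh_large below 0.1 N) or (horizontal distance between fresh_large and drum_large below 0.012 m and z of fresh_large in the frame of drum_large between 0.012 and 0.2 m and linear speed of fresh_large above 0.4 m/s and contact force between the fingers and fresh_large below 0.1 N)).
It fails at once if a fresh sleeve is knocked or pushed against a drum with more than 20 N (contact force between any of fresh_small, fresh_medium, fresh_large and drum_small above 20 N or contact force between any of fresh_small, fresh_medium, fresh_large and drum_medium above 20 N or contact force between any of fresh_small, fresh_medium, fresh_large and drum_large above 20 N).
It fails at once if one of the other things on the bench (caul, dome weight, divider, saddle, finger plane, glue jar) is moved more than 3 cm (distance of any of caul, dome_weight, divider, saddle, finger_plane, glue_jar from where it was at the start of the episode above 0.03 m).
Of worn_small, worn_medium, worn_large only 2 to 3 are there at a start; the rules pass over those that are not, and their reading is None.
Of fresh_small, fresh_medium, fresh_large only 2 to 3 are there at a start; the rules pass over those that are not, and their reading is None.
At some moment in a run one of fresh_small, cap_1, fresh_medium, cap_2, fresh_large, cap_3 may be knocked a few centimetres aside while the robot is not near it.
It also fails if it takes over 210 s, if anything falls off the work surface, if the arm or the gripper's body presses on something with over 40 N, if the wrist force passes 120 N, or if a joint passes its speed limit or range.

## Robot

A 6-joint arm with a two-finger parallel gripper is mounted at the origin on the work surface. World frame = base frame: x ahead of the robot, y to its left, z up, the work surface at z = 0. Lengths are in mm, angles in rad, forces in N, time in s.
With the tool pointing down it reaches from about 200 to 875 mm from the base axis. Payload 3.4 kg.
Tool frame: the origin (TCP) lies where the fingers leave the gripper's body, on its centre line; the fingertips stand 97 mm ahead of it and the grasp point (between the pads) lies 78 mm ahead of it; z points along the fingers, y is the line along which they close (so a half turn about z gives the same grasp; the last joint's range is limited). The gripper opens to 94 mm and grips with 3 to 60 N. Pads are 16 mm wide; open, the fingers measure 119 mm over their backs; the gripper's body (75 mm by 177 mm) begins 78 mm behind the grasp point.
Start: joints at [1.054, 0.276, 1.505, -0, 1.361, -0.121], TCP at [221.705, 530.568, 302.693] pointing down, gripper open.
Joint ranges: [-2.89, 2.89], [-0.75, 2.08], [0.22, 2.7], [-1.18, 4.32], [0.11, 2.71], [-2.7, 2.7]. Speed limits (rad/s): [2.57, 2.57, 3.14, 3.14, 3.14, 3.14].

## Interface

Orientations are given as a unit quaternion [x, y, z, w].
In Python, from rig import telemetry, imaging, order gives the robot as it stands.
- The arm moves only by the tool carry_out, never from a script. Its arguments are lists of equal length, an entry for each row: "rot": the turn, a rotation vector about the tool's x, y, z in rad, a list of three; "offset": the shift along the tool's x, y, z in cm, a list of three; "hand": the finger opening in cm, from 0 to 9.4. In form: {"rot": [[wx, wy, wz], ...], "offset": [[tx, ty, tz], ...], "hand": [hand, ...]}. A call has 1 to 12 rows; each row shifts and turns the commanded pose from where the row before left it, along the tool's axes as they then stand; what a row does not reach is not made up. A row lasts 1/10 s, in which the tool goes at most 50 mm and 8.59 degrees, less where a joint would pass 70% of its speed; a pose out of reach is approached as far as the arm can. A call is refused whole if a number of a shift passes 5 or a number of a turn 0.15, either way. A call with a gripper value outside its range is refused whole. The fingers move at their own pace and stop on an object; "grip_force" is the grip in N (left out, the last holds). Time passes only in rows, so rows that do not move let the fingers close. It gives the time, the measured TCP pose, the force, the opening and the grip force at its end, in the units of the state.
- telemetry.get_obs(): the state, without advancing time (a new reading comes with each control period).
- imaging.snapshot(name): name is "side" or "top" or "wrist"; returns a dict with "pixels" (384x512x3 uint8, red, green, blue), "depth" (384x512 float32, mm along the optical axis (not along the pixel's ray), 0 where there is no reading), "camera_matrix" (3x3 intrinsics, pixels), "D" ([k1, k2, p1, p2, k3] as OpenCV has them; the pictures are not rectified), "T" (4x4, takes a point from camera to world coordinates). Camera axes: x right, y down, z forward; pixel columns grow to the right and rows downward; lengths in mm; the calibration is good to about 2 mm. A picture is of the moment at which its call begins.
- order.job_done(): hands the job in; it is judged then, once.
Trained networks look in a picture, given as the dict that the camera call returned (one of the last four; its "shot" number tells which), for a name from the list of things; names that differ only in an ending like _2 or _b are one class to them, and where a whole thing is asked for, a point or a joint stands for the part that bears it (a point fixed in the world has none). Each returns a list of dicts, best first, with "score" (0 to 1); they miss things now and then, are a little off and sometimes report something else, mostly with a low value. They report only what shows in the picture. A call takes as long as a camera call. They do not tell look-alikes from the thing itself.
- imaging.trace(query, picture): "region" (384x512 bool, what is visible of it) and "bbox" ([left, top, width, height] in pixels, round what is visible of it).
- imaging.place_of(query, picture): "centre" ([column, row] in pixels: a listed point, or the origin of a listed thing).
The state is a dict: "time_s": time; "q": joint angles; "joint_vel": joint speeds; "tau": joint torques, N m; "tool_pos": TCP position; "orientation": TCP orientation; "ft_force": force on the tool from outside, world axes, zero at the start; "torque": the same for the moment, N m; "grip_width": finger opening in mm; "gripper_force": force on a finger pad.
Only numpy, scipy, OpenCV 4.12 (cv2) and the standard library are available. Lean on these libraries where they do the work, as an engineer would, in place of code of your own. Each camera call takes 0.05 s, during which the arm holds its last target. There are 200 camera calls.

## Working session

There is one attempt and no reset: what is moved stays moved. The work goes in short steps, Python scripts to look and compute and a tool call to move; the robot and the scene stay as the last step left them, time stands still between calls to the robot, and variables do not carry over. Pictures are saved under pics/ and viewed, at most 17 in all, crops included, and the job is handed in when it is done.

Besides the shell and the picture viewer there is one more tool, called after "Request:" as name(argument=value, ...), one argument or row to a line, values as JSON. carry_out: Moves the arm, as the interface text tells. Its arguments: {"type":"object","properties":{"rot":{"type":"array"},"offset":{"type":"array"},"hand":{"type":"array"},"grip_force":{"type":"number"}},"required":["rot","offset","hand"]}

```bash
ls; mkdir -p pics; cat > h.py <<'E'
import numpy as np, cv2
from rig import telemetry, imaging, order
def snap(n, save=None):
    p=imaging.snapshot(n)
    if save: cv2.imwrite('pics/'+save, cv2.cvtColor(p['pixels'],cv2.COLOR_RGB2BGR))
    return p
def ray(p,uv):
    q=cv2.undistortPoints(np.array([[uv]],float),np.array(p['camera_matrix']),np.array(p['D']))[0,0]
    return np.array([q[0],q[1],1.])
def at_z(p,uv,z):
    T=np.array(p['T']); d=T[:3,:3]@ray(p,uv); o=T[:3,3]
    return o+d*(z-o[2])/d[2]
def cloud(p):
    h,w=p['depth'].shape
    v,u=np.mgrid[:h,:w]
    q=cv2.undistortPoints(np.stack([u,v],-1).reshape(-1,1,2).astype(float),np.array(p['camera_matrix']),np.array(p['D'])).reshape(h,w,2)
    c=np.dstack([q,np.ones((h,w))])*p['depth'][...,None]
    T=np.array(p['T']); return c@T[:3,:3].T+T[:3,3]
E
python3 - <<'E'
from h import *
o=telemetry.get_obs(); print(o)
t=snap('top','top0.png'); s=snap('side','side0.png')
for n,p in(('top',t),('side',s)): print(n,np.round(p['T'],3).tolist(),p['camera_matrix'])
C=cloud(t)
for n in ['rack','drum_small','drum_medium','drum_large','key_small','key_medium','key_large','fresh_small','fresh_medium','fresh_large','worn_small','worn_medium','worn_large','cap_1','scrap_bin','caul','dome_weight','divider','saddle','finger_plane','glue_jar']:
    for r in imaging.place_of(n,t)[:5]:
        u,v=r['centre']; iu,iv=int(round(u)),int(round(v))
        print(n,round(r['score'],2),np.round([u,v]),np.round(C[min(max(iv,0),383),min(max(iu,0),511)]))
E
```

```text
pics
{'time_s': 0.0, 'q': array([ 1.05400863e+00,  2.76596876e-01,  1.50610402e+00, -3.86431400e-06,
        1.36069835e+00, -1.20996643e-01]), 'joint_vel': array([ 0.00145614,  0.00071595,  0.00165327,  0.00043528, -0.00200305,
        0.001408  ]), 'tau': array([ 1.13306971e-03, -4.04590023e+01, -2.37226689e+01,  7.00579234e-02,
        3.45311954e-02, -1.04034132e-04]), 'tool_pos': array([221.49692046, 530.20861803, 301.81512017]), 'orientation': array([ 1.96605892e-01,  9.80482181e-01, -8.58348411e-04, -2.81403011e-04]), 'ft_force': array([0.50467806, 0.3990312 , 0.3996037 ]), 'torque': array([0.03185348, 0.06026233, 0.04479081]), 'gripper_force': 0.0, 'grip_width': 94.1669514655384}
top [[0.05, -0.974, 0.219, 301.435], [-0.999, -0.05, 0.006, -41.284], [0.005, -0.219, -0.976, 1091.206], [0.0, 0.0, 0.0, 1.0]] [[401.13446893   0.         256.27811174]
 [  0.         401.13446893 191.89550094]
 [  0.           0.           1.        ]]
side [[-0.95, -0.164, 0.266, 269.89], [-0.313, 0.502, -0.806, 795.819], [-0.001, -0.849, -0.528, 620.383], [0.0, 0.0, 0.0, 1.0]] [[381.6220814    0. 
[... 1086 characters left out ...]
  -1.]
cap_1 0.66 [278. 276.] [ 320. -103.   24.]
cap_1 0.6 [367. 247.] [ 409. -342.   -1.]
cap_1 0.46 [233. 260.] [355.  17.  24.]
scrap_bin 0.72 [113. 210.] [475. 355.   2.]
caul 0.59 [271. 109.] [782. -65.  32.]
caul 0.39 [180. 108.] [763. 188.  52.]
dome_weight 0.72 [182. 108.] [764. 184.  48.]
dome_weight 0.57 [366. 168.] [ 623. -333.   28.]
dome_weight 0.29 [277. 171.] [586. -86.  84.]
divider 0.58 [150. 259.] [348. 239.   3.]
divider 0.2 [270. 108.] [787. -62.  27.]
saddle 0.57 [400. 225.] [ 474. -432.   -0.]
saddle 0.26 [236. 167.] [593.  21.  79.]
finger_plane 0.5 [397. 198.] [ 546. -421.   15.]
glue_jar 0.92 [181. 108.] [764. 186.  48.]
glue_jar 0.36 [287. 159.] [ 621. -112.   80.]
```

```bash
python3 - <<'E'
import cv2
t=cv2.imread('pics/top0.png')[90:320,80:420]
cv2.imwrite('pics/top0c.png',cv2.resize(t,None,fx=2.3,fy=2.3,interpolation=cv2.INTER_CUBIC))
E
```

```text
(no output)
```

View pics/top0c.png

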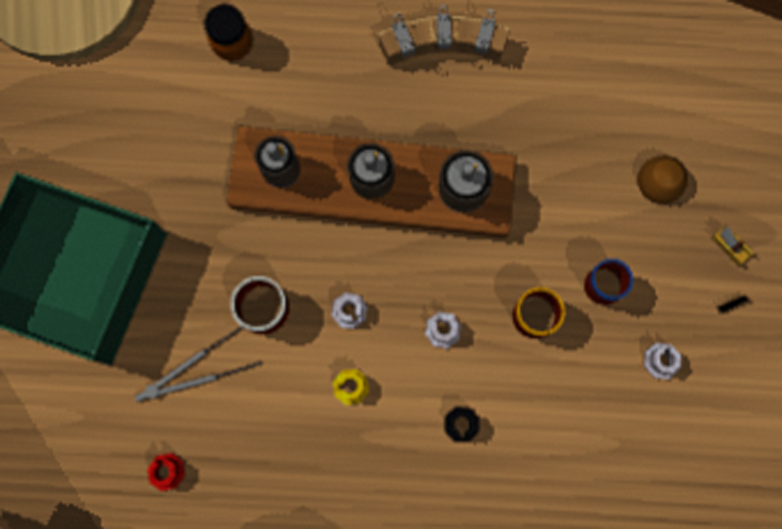

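View pics/side0.png

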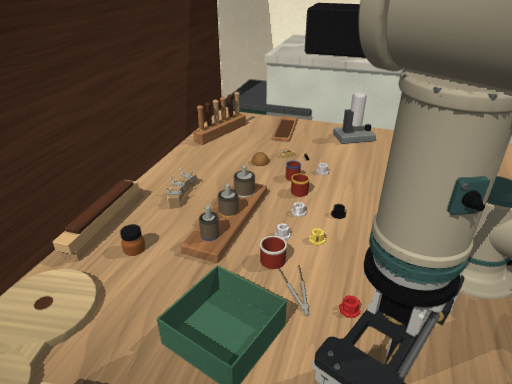

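Look-alikes and candidates in the top crop (its pixels):
- **Silver caps:** (349,311), (443,329) and (663,360). These are the ones I want.
- **Look-alike caps, to leave alone:** yellow (351,387), black (461,424) and red (165,472).
- **Fresh sleeves:** white/large (259,304), yellow/medium (540,312) and blue/small (610,281).
- **Drums:** small (276,160), medium (371,168) and large (466,178).
- **Bin:** (85,265). The divider's tips lie close to the large sleeve, near (245,328).

```bash
cat >> h.py <<'E'
from scipy.spatial.transform import Rotation as Rn
def tool():
    o=telemetry.get_obs(); return np.array(o['tool_pos']),Rn.from_quat(o['orientation']).as_matrix(),o
def circ(P):
    # robust circle fit to xy points
    P=np.asarray(P)[:,:2]; k=np.ones(len(P),bool)
    for _ in range(5):
        A=np.c_[2*P[k],np.ones(k.sum())]; s=np.linalg.lstsq(A,(P[k]**2).sum(1),rcond=None)[0]
        c=s[:2]; r=np.sqrt(s[2]+c@c); d=abs(np.linalg.norm(P-c,axis=1)-r); k=d<max(1.5,2*np.median(d))
    return c,r,k.sum()
E
python3 - <<'E'
from h import *
w=snap('wrist'); p,R,o=tool()
T=np.array(w['T']); print('cam in tool',np.round(R.T@(T[:3,3]-p),1)); print(np.round(R.T@T[:3,:3],2)); print(w['camera_matrix'])
t=snap('top'); C=cloud(t); px=t['pixels'].astype(int)
# heights: bin, rack top extents
z=C[...,2]
hsv=cv2.cvtColor(t['pixels'],cv2.COLOR_RGB2HSV)
g=(hsv[...,0]>60)&(hsv[...,0]<90)&(hsv[...,1]>100)&(z>55)&(z<85)
q=C[g][:,:2].astype(np.float32); print('bin rim',g.sum(),cv2.minAreaRect(q), np.round(cv2.boxPoints(cv2.minAreaRect(q))))
for n,(u,v) in dict(small=(200,160),med=(241,163),lar=(283,167)).items():
    m=np.zeros(z.shape,bool); m[v-25:v+25,u-20:u+20]=1
    a=m&(abs(z-82)<6); b=m&(z>95)
    print(n,circ(C[a]),np.round(C[b].mean(0)),b.sum())
for n,(u,v) in dict(fl=(193,222),fm=(315,226),fs=(345,212)).items():
    m=np.zeros(z.shape,bool); m[v-18:v+18,u-18:u+18]=1
    a=m&(abs(z-50)<6); print(n,circ(C[a]),a.sum())
for n,(u,v) in dict(c1=(232,225),c2=(273,233),c3=(368,246)).items():
    m=np.zeros(z.shape,bool); m[v-12:v+12,u-12:u+12]=1
    a=m&(abs(z-25)<6); print(n,C[a].mean(0),a.sum())
E
```

```text
cam in tool [ 72.   -0.4 -83.4]
[[ 0.   -0.97 -0.25]
 [ 1.    0.   -0.  ]
 [ 0.   -0.25  0.97]]
[[316.08173825   0.         254.59295156]
 [  0.         316.08173825 193.36046545]
 [  0.           0.           1.        ]]
bin rim 528 ((477.15875244140625, 357.7421875), (170.62661743164062, 166.5633087158203), 73.13101959228516) [[373. 300.]
 [532. 252.]
 [582. 415.]
 [422. 464.]]
small (array([614.6899663 , 118.85281026]), np.float64(19.576727533982403), np.int64(160)) [563.  91. 267.] 43
med (array([608.32510256,   8.92304872]), np.float64(21.760776277086393), np.int64(240)) [519.  -6. 393.] 45
lar (array([ 601.87895728, -100.7870882 ]), np.float64(24.34568446516945), np.int64(309)) [566. -94. 221.] 35
fl (array([448.42018802, 128.27820169]), np.float64(28.777925537436715), np.int64(86)) 103
fm (array([ 455.73233518, -191.81144415]), np.float64(25.48028729721446), np.int64(72)) 84
fs (array([ 496.81158284, -272.82627797]), np.float64(22.09520788584085), np.int64(76)) 83
c1 [453.36381732  28.59207082  24.58803934] 66
c2 [433.51664981 -85.26182704  24.47203657] 70
c3 [ 408.2504815  -341.69163274   24.11786834] 81
```

Request:
carry_out(
  rot=[
    [0,0,-0.132],
    [0,0,-0.132],
    [0,0,-0.132],
    [0,0,0],
    [0,0,0],
    [0,0,0],
    [0,0,0],
    [0,0,0],
    [0,0,0],
    [0,0,0],
    [0,0,0],
    [0,0,0],
  ],
  offset=[
    [0,0,0],
    [0,0,0],
    [0,0,0],
    [-2.4,-3.25,-0.1],
    [-2.4,-3.25,-0.1],
    [-2.4,-3.25,-0.1],
    [-2.4,-3.25,-0.1],
    [-2.4,-3.25,-0.1],
    [-2.4,-3.25,-0.1],
    [-2.4,-3.25,-0.1],
    [-2.4,-3.25,-0.1],
    [-2.4,-3.25,-0.1],
  ],
  hand=[9.4,9.4,9.4,9.4,9.4,9.4,9.4,9.4,9.4,9.4,9.4,9.4],
  grip_force=12,
)

```text
time_s: 2.45
tool_pos: [438.5, 236.7, 311.9]
orientation: [-0.0, 1.0, 0.0, 0.0]
ft_force: [0.6, -0.1, -0.1]
grip_width: 93.8
gripper_force: 0.0
```

Request:
carry_out(
  rot=[
    [0,0,0],
    [0,0,0],
    [0,0,0],
    [0,0,0],
    [0,0,0],
    [0,0,0],
    [0,0,0],
    [0,0,0],
  ],
  offset=[
    [-2.4,-3.25,-0.1],
    [-2.4,-3.25,-0.1],
    [-2.4,-3.25,-0.1],
    [-2.4,-3.25,-0.1],
    [-2.4,-3.25,-0.1],
    [-2.4,-3.25,-0.1],
    [-2.4,-3.25,-0.1],
    [0,0,0],
  ],
  hand=[9.4,9.4,9.4,9.4,9.4,9.4,9.4,9.4],
)

```text
time_s: 3.25
tool_pos: [608.7, 6.5, 318.0]
orientation: [0.002, 1.0, -0.001, 0.001]
ft_force: [-0.6, -0.1, -0.3]
grip_width: 93.8
gripper_force: 0.0
```

```bash
python3 - <<'E'
from h import *
w=snap('wrist','w1.png'); C=cloud(w); z=C[...,2]
for n in ['small','medium','large']:
    for q in ['key_','worn_','drum_']:
        for r in imaging.place_of(q+n,w)[:2]: print(q+n,round(r['score'],2),np.round(r['centre']),np.round(at_z(w,r['centre'],{'key_':105,'worn_':32,'drum_':28}[q]),1))
for n,c in dict(small=(614.7,118.9),med=(608.3,8.9),lar=(601.9,-100.8)).items():
    d=np.linalg.norm(C[...,:2]-c,axis=2)
    a=(d<40)&(abs(z-82)<4); P=C[a]
    hull=cv2.convexHull(P[:,:2].astype(np.float32))[:,0]
    b=(d<14)&(z>107)&(z<118); 
    print(n,'hull',cv2.minEnclosingCircle(hull),a.sum(),'arbor',C[b].mean(0),b.sum(), 'zmed',np.median(P[:,2]))
E
```

```text
key_small 0.87 [364. 195.] [615.2 112.7 105. ]
key_small 0.54 [256. 196.] [615.9   6.7 105. ]
worn_small 0.82 [352. 172.] [606.7 122.2  32. ]
drum_small 0.8 [350. 180.] [616.4 121.   28. ]
key_medium 0.82 [254. 195.] [614.4   5.2 105. ]
key_medium 0.75 [256. 174.] [594.6   7.1 105. ]
worn_medium 0.86 [258. 174.] [608.6   9.4  32. ]
worn_medium 0.55 [164. 166.] [ 598.3 -102.4   32. ]
drum_medium 0.56 [261. 172.] [606.7  13.3  28. ]
key_large 0.57 [140. 190.] [ 609.4 -106.2  105. ]
worn_large 0.61 [166. 169.] [ 601.6 -100.9   32. ]
drum_large 0.67 [169. 168.] [600.9 -97.2  28. ]
small hull ((613.2677001953125, 118.93907165527344), 24.440195083618164) 1228 arbor [612.17380099 117.60417991 112.78940925] 176 zmed 83.76224090371863
med hull ((606.6455078125, 9.394039154052734), 27.492982864379883) 1752 arbor [605.87990195   9.21267334 113.31230834] 176 zmed 84.07533090719994
lar hull ((599.6905517578125, -100.19062805175781), 31.54190444946289) 2314 arbor [599.37011848 -98.95747608 112.93342198] 178 zmed 84.08299324051666
```

View pics/w1.png

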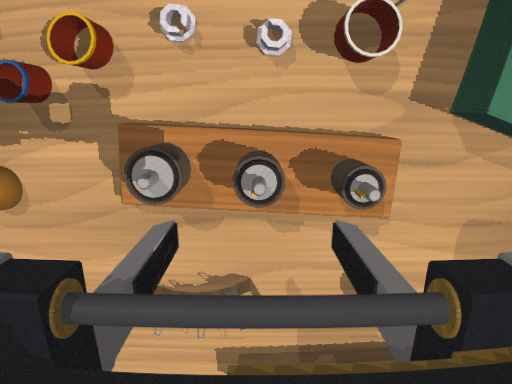

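All three drums carry worn sleeves, at px (156,174), (260,180) and (364,186), keys pointing roughly towards +x. First up is the worn small sleeve.

Request:
carry_out(
  rot=[
    [0,0,0],
    [0,0,0],
    [0,0,0],
    [0,0,0],
    [0,0,0],
    [0,0,0],
    [0,0,0],
    [0,0,0],
    [0,0,0],
    [0,0,0],
    [0,0,0],
    [0,0,0],
  ],
  offset=[
    [-0.15,3.7,0],
    [-0.15,3.8,0],
    [-0.15,3.7,2],
    [0,0,4],
    [0,0,4],
    [0,0,4],
    [0,0,3.4],
    [0,0,0],
    [0,0,0],
    [0,0,0],
    [0,0,0],
    [0,0,0],
  ],
  hand=[9.4,9.4,9.4,9.4,9.4,9.4,9.4,9.4,3.5,3.5,3.5,3.5],
  grip_force=15,
)

```text
time_s: 4.95
tool_pos: [611.2, 122.7, 146.5]
orientation: [-0.0, 1.0, 0.0, 0.002]
ft_force: [-0.0, 0.3, -0.6]
grip_width: 65.2
gripper_force: 0.0
```

Request:
carry_out(
  rot=[
    [0,0,0],
    [0,0,0],
    [0,0,0],
    [0,0,0],
    [0,0,0],
  ],
  offset=[
    [-0.2,-0.4,0.2],
    [0,0,0],
    [0,0,0],
    [0,0,0],
    [0,0,0],
  ],
  hand=[3.5,3.5,3.5,3.5,3.5],
)

```text
time_s: 5.45
tool_pos: [612.6, 118.5, 142.9]
orientation: [-0.0, 1.0, -0.0, 0.0]
ft_force: [0.1, -0.6, 1.9]
grip_width: 47.3
gripper_force: 15.0
```

Gripped. Now I lift it and carry it to the bin.

Request:
carry_out(
  rot=[
    [0,0,0],
    [0,0,0],
    [0,0,0],
    [0,0,0],
    [0,0,0],
    [0,0,0],
    [0,0,0],
    [0,0,0],
    [0,0,0],
    [0,0,0],
    [0,0,0],
  ],
  offset=[
    [0,0,-3.4],
    [0,0,-3.4],
    [0,0,-3.4],
    [2.6,3.05,0],
    [2.6,3.05,0],
    [2.6,3.05,0],
    [2.6,3.05,0],
    [2.6,3.05,0],
    [2.6,3.05,0],
    [2.6,3.05,0],
    [0,0,0],
  ],
  hand=[3.5,3.5,3.5,3.5,3.5,3.5,3.5,3.5,3.5,3.5,3.5],
)

```text
time_s: 6.55
tool_pos: [426.6, 334.9, 244.5]
orientation: [-0.002, 1.0, 0.001, -0.001]
ft_force: [-0.1, -0.4, -0.6]
grip_width: 47.4
gripper_force: 15.0
```

Request:
carry_out(
  rot=[
    [0,0,0],
    [0,0,0],
    [0,0,0],
    [0,0,0],
    [0,0,0],
    [0,0,0],
    [0,0,0],
  ],
  offset=[
    [0,0,3.4],
    [0,0,3.4],
    [0,0,0],
    [0,0,0],
    [0,0,0],
    [0,0,-3],
    [0,0,-3.8],
  ],
  hand=[3.5,3.5,3.5,7,7,8,9.4],
)

```text
time_s: 7.25
tool_pos: [430.2, 331.7, 245.8]
orientation: [0.0, 1.0, -0.0, -0.001]
ft_force: [0.9, 0.8, -0.1]
grip_width: 76.0
gripper_force: 0.0
```

Request:
carry_out(
  rot=[
    [0,0,0],
    [0,0,0],
    [0,0,0],
    [0,0,0],
    [0,0,0],
    [0,0,0],
    [0,0,0],
    [0,0,0],
    [0,0,0],
    [0,0,0],
    [0,0,0],
  ],
  offset=[
    [-1.96,-3.59,0],
    [-1.96,-3.59,0],
    [-1.96,-3.59,0],
    [-1.96,-3.59,0],
    [-1.96,-3.59,0],
    [-1.96,-3.59,0],
    [-1.96,-3.59,0],
    [-1.96,-3.59,0],
    [-1.96,-3.59,0],
    [0,0,0],
    [0,0,0],
  ],
  hand=[9.4,9.4,9.4,9.4,9.4,9.4,9.4,9.4,9.4,9.4,9.4],
)

```text
time_s: 8.35
tool_pos: [607.3, 8.1, 246.0]
orientation: [0.001, 1.0, 0.0, 0.001]
ft_force: [0.6, 0.9, 1.0]
grip_width: 94.0
gripper_force: 0.0
```

```bash
python3 - <<'E'
from h import *
p,R,o=tool(); print(p,o['time_s'])
t=snap('top'); C=cloud(t)
d=C[(np.linalg.norm(C[...,:2]-[430,333],axis=2)<75)&(C[...,2]>8)]; print(np.round(d[:,2].max()),len(d))
cv2.imwrite('pics/b1.png',cv2.resize(cv2.cvtColor(t['pixels'][150:270,60:180],cv2.COLOR_RGB2BGR),None,fx=3,fy=3))
w=snap('wrist'); C=cloud(w);z=C[...,2]
for n,c in dict(small=(613,118.5),med=(606.5,9.3),lar=(599.5,-99.6)).items():
    dd=np.linalg.norm(C[...,:2]-c,axis=2)
    b=(dd<16)&(z>107)&(z<118); print(n,C[b].mean(0),b.sum())
E
```

```text
[607.31215458   8.12295257 246.03082987] 8.35
73.0 741
small [611.56236527 117.54373656 112.86278959] 292
med [605.56901978   9.38358516 113.18748493] 301
lar [599.05699957 -98.26623448 112.75447905] 303
```

View pics/b1.png

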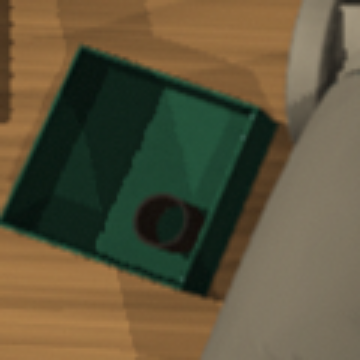

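The worn small sleeve stands in the bin at crop px (165,222). Next the medium.

Request:
carry_out(
  rot=[
    [0,0,0],
    [0,0,0],
    [0,0,0],
    [0,0,0],
    [0,0,0],
    [0,0,0],
    [0,0,0],
    [0,0,0],
    [0,0,0],
  ],
  offset=[
    [0.1,0.1,3.4],
    [0,0,3.4],
    [0,0,3.4],
    [0,0,0],
    [0,0,0],
    [0,0,0],
    [0,0,0],
    [0,0,0],
    [0,0,0],
  ],
  hand=[9.4,9.4,9.4,3.5,3.5,3.5,3.5,3.5,3.5],
)

```text
time_s: 9.35
tool_pos: [606.3, 10.0, 144.1]
orientation: [0.0, 1.0, 0.0, 0.001]
ft_force: [-1.0, 0.1, 4.3]
grip_width: 54.6
gripper_force: 15.0
```

Request:
carry_out(
  rot=[
    [0,0,0],
    [0,0,0],
    [0,0,0],
    [0,0,0],
    [0,0,0],
    [0,0,0],
    [0,0,0],
    [0,0,0],
    [0,0,0],
    [0,0,0],
    [0,0,0],
    [0,0,0],
  ],
  offset=[
    [0,0,-3.4],
    [0,0,-3.4],
    [0,0,-3.4],
    [1.2,3.8,0],
    [1.2,3.8,0],
    [1.2,3.8,0],
    [1.2,3.8,0],
    [1.2,3.8,0],
    [1.2,3.8,0],
    [1.2,3.8,0],
    [1.2,3.8,0],
    [0,0,0],
  ],
  hand=[3.5,3.5,3.5,3.5,3.5,3.5,3.5,3.5,3.5,3.5,3.5,3.5],
)

```text
time_s: 10.55
tool_pos: [507.9, 318.1, 244.9]
orientation: [-0.002, 1.0, 0.001, -0.0]
ft_force: [-0.5, -0.4, -0.8]
grip_width: 54.3
gripper_force: 15.0
```

Request:
carry_out(
  rot=[
    [0,0,0],
    [0,0,0],
    [0,0,0],
    [0,0,0],
    [0,0,0],
    [0,0,0],
    [0,0,0],
  ],
  offset=[
    [0,0,3.4],
    [0,0,3.4],
    [0,0,0],
    [0,0,0],
    [0,0,0],
    [0,0,-3],
    [0,0,-3.8],
  ],
  hand=[3.5,3.5,3.5,7.5,7.5,8,9.4],
)

```text
time_s: 11.25
tool_pos: [509.6, 313.6, 245.8]
orientation: [0.0, 1.0, -0.0, -0.001]
ft_force: [1.0, -0.1, 0.2]
grip_width: 83.0
gripper_force: 0.0
```

Request:
carry_out(
  rot=[
    [0,0,0],
    [0,0,0],
    [0,0,0],
    [0,0,0],
    [0,0,0],
    [0,0,0],
    [0,0,0],
    [0,0,0],
    [0,0,0],
    [0,0,0],
    [0,0,0],
    [0,0,0],
  ],
  offset=[
    [-0.81,-3.75,0],
    [-0.81,-3.75,0],
    [-0.81,-3.75,0],
    [-0.81,-3.75,0],
    [-0.81,-3.75,0],
    [-0.81,-3.75,0],
    [-0.81,-3.75,0],
    [-0.81,-3.75,0],
    [-0.81,-3.75,0],
    [-0.81,-3.75,0],
    [-0.81,-3.75,0],
    [0,0,0],
  ],
  hand=[9.4,9.4,9.4,9.4,9.4,9.4,9.4,9.4,9.4,9.4,9.4,9.4],
)

```text
time_s: 12.45
tool_pos: [600.6, -103.6, 246.8]
orientation: [0.002, 1.0, -0.002, 0.003]
ft_force: [-0.7, 0.6, -0.0]
grip_width: 94.2
gripper_force: 0.0
```

Request:
carry_out(
  rot=[
    [0,0,0],
  ],
  offset=[
    [0,0,0],
  ],
  hand=[9.4],
)

```text
time_s: 12.55
tool_pos: [599.3, -99.5, 246.2]
orientation: [0.001, 1.0, -0.0, 0.001]
ft_force: [-0.0, 0.4, 0.6]
grip_width: 93.8
gripper_force: 0.0
```

Request:
carry_out(
  rot=[
    [0,0,0],
    [0,0,0],
    [0,0,0],
    [0,0,0],
    [0,0,0],
    [0,0,0],
    [0,0,0],
    [0,0,0],
    [0,0,0],
    [0,0,0],
    [0,0,0],
    [0,0,0],
  ],
  offset=[
    [0,0,3.4],
    [0,0,3.4],
    [0,0,3.4],
    [0,0,0],
    [0,0,0],
    [0,0,0],
    [0,0,0],
    [0,0,0],
    [0,0,0],
    [0,0,-3.4],
    [0,0,-3.4],
    [0,0,-3.4],
  ],
  hand=[9.4,9.4,9.4,3.5,3.5,3.5,3.5,3.5,3.5,3.5,3.5,3.5],
)

```text
time_s: 13.75
tool_pos: [598.6, -98.6, 245.9]
orientation: [0.0, 1.0, 0.0, -0.0]
ft_force: [0.2, 0.5, -0.3]
grip_width: 59.2
gripper_force: 15.0
```

Request:
carry_out(
  rot=[
    [0,0,0],
    [0,0,0],
    [0,0,0],
    [0,0,0],
    [0,0,0],
    [0,0,0],
    [0,0,0],
    [0,0,0],
    [0,0,0],
    [0,0,0],
    [0,0,0],
    [0,0,0],
  ],
  offset=[
    [0.86,3.78,0],
    [0.86,3.78,0],
    [0.86,3.78,0],
    [0.86,3.78,0],
    [0.86,3.78,0],
    [0.86,3.78,0],
    [0.86,3.78,0],
    [0.86,3.78,0],
    [0.86,3.78,0],
    [0.86,3.78,0],
    [0.86,3.78,0],
    [0.86,3.78,0],
  ],
  hand=[3.5,3.5,3.5,3.5,3.5,3.5,3.5,3.5,3.5,3.5,3.5,3.5],
)

```text
time_s: 14.95
tool_pos: [495.0, 356.5, 244.9]
orientation: [-0.0, 1.0, 0.0, 0.0]
ft_force: [-0.2, 0.1, 0.1]
grip_width: 59.4
gripper_force: 15.0
```

Request:
carry_out(
  rot=[
    [0,0,0],
    [0,0,0],
    [0,0,0],
    [0,0,0],
    [0,0,0],
    [0,0,0],
    [0,0,0],
    [0,0,0],
    [0,0,0],
    [0,0,0],
  ],
  offset=[
    [0.86,3.78,0],
    [0,0,0],
    [0,0,3.4],
    [0,0,3.4],
    [0,0,0],
    [0,0,0],
    [0,0,0],
    [0,0,0],
    [0,0,-3],
    [0,0,-3.8],
  ],
  hand=[3.5,3.5,3.5,3.5,3.5,8,8,8,8,9.4],
)

```text
time_s: 15.95
tool_pos: [486.5, 392.4, 245.0]
orientation: [0.0, 1.0, -0.001, -0.001]
ft_force: [0.9, 0.3, 0.6]
grip_width: 84.9
gripper_force: 0.0
```

Request:
carry_out(
  rot=[
    [0,0,0],
    [0,0,0],
    [0,0,0],
    [0,0,0],
    [0,0,0],
    [0,0,0],
    [0,0,0],
    [0,0,0],
    [0,0,0],
  ],
  offset=[
    [0.55,-3.77,-1],
    [0.55,-3.77,-1],
    [0.55,-3.77,-1],
    [0.55,-3.77,-1],
    [0.55,-3.77,0],
    [0.55,-3.77,0],
    [0.55,-3.77,0],
    [0,0,0],
    [0,0,0],
  ],
  hand=[9.4,9.4,9.4,9.4,9.4,9.4,9.4,9.4,9.4],
)

```text
time_s: 16.85
tool_pos: [448.9, 128.6, 286.0]
orientation: [0.001, 1.0, 0.001, 0.001]
ft_force: [-0.0, -0.5, 0.1]
grip_width: 94.0
gripper_force: 0.0
```

```bash
cat >> h.py <<'E'
def ring(C,c,z0,R,tol=4,rad=45):
    z=C[...,2]; d=np.linalg.norm(C[...,:2]-c,axis=2); a=(d<rad)&(abs(z-z0)<tol)
    P=C[a][:,:2]
    from scipy.optimize import least_squares
    # centre from annulus between inner/outer radius (mean radius R), robust
    s=least_squares(lambda x:np.linalg.norm(P-x,axis=1)-R,c,loss='soft_l1',f_scale=2.)
    return s.x,len(P)
def cap(p,C,c):
    z=C[...,2]; d=np.linalg.norm(C[...,:2]-c,axis=2); a=(d<24)&(z>20)&(z<32)
    P=C[a][:,:2]; return P
E
python3 - <<'E'
from h import *
p,R,o=tool(); print(p,o['time_s'])
t=snap('top','top2.png'); w=snap('wrist','w2.png')
cv2.imwrite('pics/b2.png',cv2.resize(cv2.cvtColor(np.hstack([t['pixels'][150:270,60:180]]),cv2.COLOR_RGB2BGR),None,fx=3,fy=3))
Ct,Cw=cloud(t),cloud(w)
for nm,C in(('top',Ct),('wrist',Cw)):
  for n,c,Rm in(('fl',(448,128),29),('fm',(456,-192),25.5),('fs',(497,-273),22)): print(nm,n,*ring(C,np.array(c,float),50,Rm))
  for n,c in dict(small=(613,118.5),med=(606.5,9.3),lar=(599.5,-99.6)).items():
    z=C[...,2];dd=np.linalg.norm(C[...,:2]-c,axis=2)
    b=(dd<16)&(z>107)&(z<118); print(n,C[b].mean(0),b.sum())
E
```

```text
[448.87569971 128.63696401 286.02872181] 16.85
top fl [448.93069658 128.86141091] 49
top fm [ 455.99111114 -192.02713537] 74
top fs [ 496.91528828 -272.81794356] 80
small [613.72397587 118.52890619 111.05471108] 21
med [607.88004354   8.85065698 111.03986602] 25
lar [601.2148222  -99.76536244 111.27116843] 21
wrist fl [446.58900782 129.72072947] 694
wrist fm [ 456. -192.] 0
wrist fs [ 497. -273.] 0
small [610.10690047 119.20775139 112.45286449] 157
med [603.98613992  10.818612   112.40303595] 163
lar [nan nan nan] 0<stdin>:10: RuntimeWarning: Mean of empty slice.
  ret = um.true_divide(
```

View pics/b2.png

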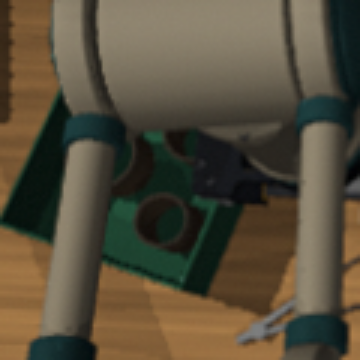

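View pics/w2.png

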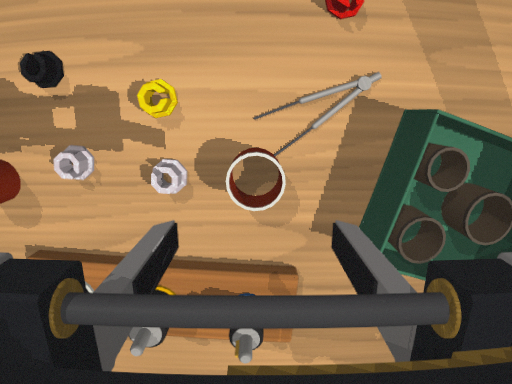

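All three worn sleeves are in the bin, at about (448,168), (487,215) and (418,237). The white-banded large sleeve is at (256,180), and the divider's tip at (275,155) is clear of the finger line. I'll grip the large sleeve lightly.

Request:
carry_out(
  rot=[
    [0,0,0],
    [0,0,0],
    [0,0,0],
    [0,0,0],
    [0,0,0],
    [0,0,0],
    [0,0,0],
    [0,0,0],
    [0,0,0],
    [0,0,0],
    [0,0,0],
    [0,0,0],
  ],
  offset=[
    [0.1,0.05,3.4],
    [0,0,3.4],
    [0,0,3.4],
    [0,0,3.4],
    [0,0,2.2],
    [0,0,1.5],
    [0,0,0],
    [0,0,0],
    [0,0,0],
    [0,0,0],
    [0,0,0],
    [0,0,0],
  ],
  hand=[8.4,8.4,8.4,8.4,8.4,8.4,8.4,5,5,5,5,5],
  grip_force=10,
)

```text
time_s: 18.15
tool_pos: [448.2, 129.8, 112.6]
orientation: [0.0, 1.0, 0.0, 0.001]
ft_force: [-0.3, 1.6, 5.5]
grip_width: 61.9
gripper_force: 10.0
```

Request:
carry_out(
  rot=[
    [0,0,0],
    [0,0,0],
    [0,0,0],
    [0,0,0],
    [0,0,0],
    [0,0,0],
    [0,0,0],
    [0,0,0],
    [0,0,0],
    [0,0,0],
    [0,0,0],
    [0,0,0],
  ],
  offset=[
    [0,0,-2],
    [0,0,-3.8],
    [0,0,-3.8],
    [0,0,-3.8],
    [-2.59,-2.86,-3],
    [-2.59,-2.86,-3],
    [-2.59,-2.86,-2],
    [-2.59,-2.86,-2.2],
    [-2.59,-2.86,0],
    [-2.59,-2.86,0],
    [-2.59,-2.86,0],
    [-2.59,-2.86,0],
  ],
  hand=[5,5,5,5,5,5,5,5,5,5,5,5],
)

```text
time_s: 19.35
tool_pos: [655.3, -100.7, 347.5]
orientation: [0.0, 1.0, 0.0, -0.0]
ft_force: [1.1, 0.4, -0.2]
grip_width: 62.0
gripper_force: 10.0
```

Request:
carry_out(
  rot=[
    [0,0,0],
    [0,0,0],
  ],
  offset=[
    [0,0,0],
    [0,0,0],
  ],
  hand=[5,5],
)

```text
time_s: 19.55
tool_pos: [654.5, -99.9, 346.6]
orientation: [0.001, 1.0, 0.001, -0.001]
ft_force: [0.2, -0.6, -0.1]
grip_width: 62.2
gripper_force: 10.0
```

```bash
cat >> h.py <<'E'
DR=dict(small=(613,118.5,19),medium=(606.5,9.3,22.5),large=(599.8,-99.6,26))
def drums(C,top=83):
    z=C[...,2]; out={}
    for n,(x,y,r) in DR.items():
        d=np.linalg.norm(C[...,:2]-[x,y],axis=2)
        a=(d<r+6)&(z>top-9)&(z<top+4); b=(d<12)&(z>111.7)&(z<116)
        if a.sum()<30: continue
        P=C[a][:,:2].astype(np.float32); c,rr=cv2.minEnclosingCircle(P)
        out[n]=(np.round(c,1),round(rr,1),np.round(C[b].mean(0),1) if b.sum()>3 else None,int(b.sum()))
    return out
E
python3 - <<'E'
from h import *
p,R,o=tool(); print(np.round(p,1),o['time_s'],o['grip_width'])
w=snap('wrist','w3.png'); t=snap('top'); C=cloud(w)
for k,v in drums(C).items(): print(k,v)
print('top',drums(cloud(t)))
for n in DR:
    for r in imaging.place_of('key_'+n,w)[:2]: print(n,round(r['score'],2),np.round(r['centre']),np.round(at_z(w,r['centre'],105),1))
E
```

```text
[654.5 -99.9 346.6] 19.55 62.158065964797885
small (array([612.7, 118.2]), 19.1, array([613.1, 117.8, 113.7]), 116)
medium (array([606.6,   9. ]), 22.6, array([606.5,   8.8, 113.8]), 117)
large (array([ 599.9, -100.6]), 26.2, array([ 600. , -100.5,  113.7]), 139)
top {'small': (array([614.4, 118.9]), 18.8, array([613.3, 118.4, 112.9]), 9)}
small 0.71 [455. 146.] [614.  113.3 105. ]
medium 0.82 [359. 145.] [613.8   7.4 105. ]
medium 0.17 [12. 40.] [ 503.5 -348.   105. ]
large 0.74 [247. 135.] [ 604.3 -107.4  105. ]
```

View pics/w3.png

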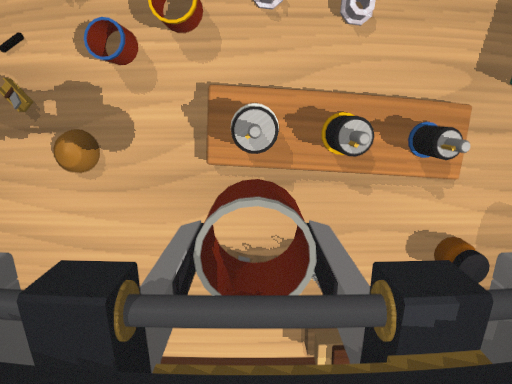

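```bash
python3 - <<'E'
from h import *
p,R,o=tool()
w=snap('wrist'); C=cloud(w)
zt=p[2]-63
d=np.linalg.norm(C[...,:2]-p[:2],axis=2); z=C[...,2]
hsv=cv2.cvtColor(w['pixels'],cv2.COLOR_RGB2HSV); 
m=(d<40)&(abs(z-zt)<5)&(hsv[...,1]<60)&(w['pixels'].min(2)>110)
print(m.sum(), np.median(z[m])); P=C[m][:,:2]
from scipy.optimize import least_squares
s=least_squares(lambda x:np.linalg.norm(P-x[:2],axis=1)-x[2],[*p[:2],29],loss='soft_l1'); print(s.x-[*p[:2],0])
# brass key angles
for n,(x,y) in dict(small=(612.9,118),medium=(606.5,8.9),large=(599.9,-100.5)).items():
    dd=np.linalg.norm(C[...,:2]-[x,y],axis=2)
    k=(dd<15)&(z>86)&(z<109)&(hsv[...,1]>90)&(hsv[...,0]>12)&(hsv[...,0]<35)
    if k.sum(): q=C[k].mean(0)-[x,y,0]; print(n,k.sum(),np.round(q,1),np.degrees(np.arctan2(q[1],q[0])))
E
```

```text
1784 287.2450960547549
[-1.71211521 -0.46744655 29.12904427]
small 64 [ 2.5 -8.1 99.1] -72.57167653974987
medium 46 [ 6.4 -5.7 99.9] -41.32302896910804
large 17 [  5.4  -7.3 106.3] -53.350495053012246
```

Request:
carry_out(
  rot=[
    [0,0,0],
    [0,0,0],
    [0,0,0],
    [0,0,0],
    [0,0,0],
    [0,0,0],
    [0,0,0],
    [0,0,0],
  ],
  offset=[
    [2.5,0,0],
    [2.8,0,0],
    [0,0,3],
    [0,0,3],
    [0,0,3],
    [0,0,3],
    [0,0,2],
    [0,0,0],
  ],
  hand=[5,5,5,5,5,5,5,5],
)

```text
time_s: 20.65
tool_pos: [599.7, -98.2, 205.1]
orientation: [-0.0, 1.0, 0.001, -0.003]
ft_force: [-0.3, 0.2, -0.6]
grip_width: 61.8
gripper_force: 10.0
```

Request:
carry_out(
  rot=[
    [0,0,0],
    [0,0,0],
    [0,0,0],
    [0,0,0],
    [0,0,0],
  ],
  offset=[
    [0,0,0.3],
    [0,0,0.4],
    [0,0,0.4],
    [0,0,0.4],
    [0,0,0],
  ],
  hand=[5,5,5,5,5],
)

```text
time_s: 21.15
tool_pos: [601.5, -99.2, 192.4]
orientation: [-0.0, 1.0, 0.0, -0.0]
ft_force: [0.2, 0.0, 0.2]
grip_width: 61.8
gripper_force: 10.0
```

Request:
carry_out(
  rot=[
    [0,0,0],
    [0,0,0],
    [0,0,0],
    [0,0,0],
    [0,0,0],
    [0,0,0],
  ],
  offset=[
    [0,-0.05,0.6],
    [0,0,0.8],
    [0,0,0.8],
    [0,0,0.8],
    [0,0,0.8],
    [0,0,0],
  ],
  hand=[5,5,5,5,5,5],
)

```text
time_s: 21.75
tool_pos: [600.9, -99.5, 153.0]
orientation: [-0.0, 1.0, 0.0, -0.001]
ft_force: [-0.6, 0.3, -0.6]
grip_width: 61.6
gripper_force: 10.0
```

Request:
carry_out(
  rot=[
    [0,0,0],
    [0,0,0],
    [0,0,0],
    [0,0,0],
    [0,0,0],
  ],
  offset=[
    [0,0,0.3],
    [0,0,0.2],
    [0,0,0.2],
    [0,0,0.15],
    [0,0,0],
  ],
  hand=[5,5,5,5,5],
)

```text
time_s: 22.25
tool_pos: [601.7, -99.7, 146.1]
orientation: [-0.0, 1.0, 0.0, -0.0]
ft_force: [-0.5, -0.4, -0.8]
grip_width: 61.9
gripper_force: 10.0
```

Request:
carry_out(
  rot=[
    [0,0,0],
    [0,0,0],
    [0,0,0],
    [0,0,0],
    [0,0,0],
    [0,0,0],
    [0,0,0],
    [0,0,0],
    [0,0,0],
    [0,0,0],
    [0,0,0],
    [0,0,0],
  ],
  offset=[
    [0,0,0.1],
    [0,0,0],
    [0,0,0],
    [0,0,0],
    [0,0,-4],
    [0,0,-4],
    [0,0,-3.2],
    [3.6,-2.3,-3],
    [3.6,-2.3,0],
    [3.6,-2.3,0],
    [3.7,-2.3,0],
    [0,0,0],
  ],
  hand=[5,5,8.5,8.5,8.5,8.5,8.5,8.5,8.5,8.5,8.5,8.5],
)

```text
time_s: 23.45
tool_pos: [454.3, -192.3, 286.3]
orientation: [0.002, 1.0, -0.001, -0.001]
ft_force: [0.8, -0.2, 0.6]
grip_width: 85.1
gripper_force: 0.0
```

```bash
cat >> h.py <<'E'
from scipy.optimize import least_squares
def fitring(P,c,R):
    s=least_squares(lambda x:np.linalg.norm(P-x[:2],axis=1)-x[2],[*c,R],loss='soft_l1'); return s.x
def band(p,C,z0,color,near,rad=60):
    hsv=cv2.cvtColor(p['pixels'],cv2.COLOR_RGB2HSV); h,s,v=[hsv[...,i] for i in range(3)]
    if color=='yellow': m=(h>18)&(h<35)&(s>130)
    elif color=='blue': m=(h>100)&(h<130)&(s>80)
    else: m=(s<60)&(v>110)
    m&=(abs(C[...,2]-z0)<5)&(np.linalg.norm(C[...,:2]-near,axis=2)<rad)
    P=C[m][:,:2]; return (fitring(P,np.median(P,axis=0),25),len(P)) if len(P)>10 else None
E
python3 - <<'E'
from h import *
p,R,o=tool(); print(np.round(p,1),o['time_s'],o['grip_width'])
w=snap('wrist','w4.png'); t=snap('top','top4.png'); C=cloud(w); Ct=cloud(t)
print('wrist',band(w,C,50,'yellow',[456,-192]),band(w,C,50,'blue',[497,-273]))
print('top',band(t,Ct,50,'yellow',[456,-192]),band(t,Ct,50,'blue',[497,-273]))
print('large sleeve top: ', band(t,Ct,82,'white',[600,-100],40), band(w,C,82,'white',[600,-100],40))
a=cv2.cvtColor(np.vstack([w['pixels'],t['pixels']]),cv2.COLOR_RGB2BGR); cv2.imwrite('pics/v4.png',cv2.resize(a,None,fx=.78,fy=.78))
E
```

```text
[ 454.3 -192.3  286.3] 23.45 85.1172071747127
wrist (array([ 454.03041356, -192.02811847,   25.55905921]), 512) (array([ 494.70557175, -273.05306917,   21.99013127]), 316)
top (array([ 456.20276116, -191.87761266,   25.55022083]), 46) None
large sleeve top:  (array([ 606.1034158 , -102.58356116,   25.66539732]), 119) (array([613.02424301, -98.90347255,  18.12753542]), 295)
```

View pics/v4.png

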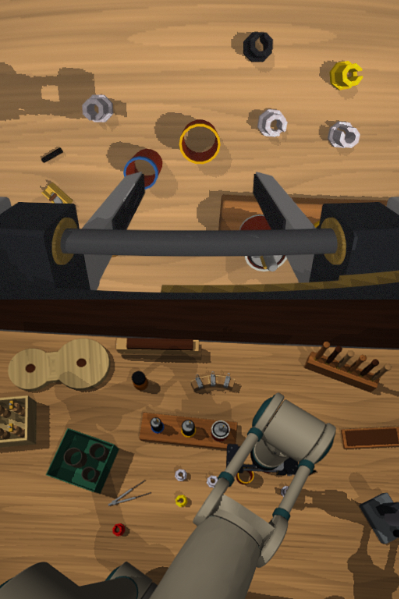

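Request:
carry_out(
  rot=[
    [0,0,0],
    [0,0,0],
    [0,0,0],
    [0,0,0],
    [0,0,0],
    [0,0,0],
    [0,0,0],
    [0,0,0],
    [0,0,0],
    [0,0,0],
    [0,0,0],
    [0,0,0],
  ],
  offset=[
    [0,0,3.4],
    [0,0,3.4],
    [0,0,3.4],
    [0,0,3.4],
    [0,0,2.2],
    [0,0,1.5],
    [0,0,0],
    [0,0,0],
    [0,0,0],
    [0,0,0],
    [0,0,0],
    [0,0,0],
  ],
  hand=[8,8,8,8,8,8,8,4.5,4.5,4.5,4.5,4.5],
  grip_force=10,
)

```text
time_s: 24.75
tool_pos: [458.9, -191.0, 113.8]
orientation: [0.0, 1.0, -0.0, 0.001]
ft_force: [0.7, 0.4, 4.4]
grip_width: 54.1
gripper_force: 9.9
```

Request:
carry_out(
  rot=[
    [0,0,0],
    [0,0,0],
    [0,0,0],
    [0,0,0],
    [0,0,0],
    [0,0,0],
    [0,0,0],
    [0,0,0],
    [0,0,0],
    [0,0,0],
    [0,0,0],
    [0,0,0],
  ],
  offset=[
    [0,0,-2],
    [0,0,-3.8],
    [0,0,-3.8],
    [0,0,-3.8],
    [-2.9,2.86,-3],
    [-2.9,2.86,-3],
    [-2.9,2.86,-2],
    [-2.9,2.86,-2.2],
    [-2.9,2.86,0],
    [-2.9,2.86,0],
    [-2.9,2.84,0],
    [0,0,0],
  ],
  hand=[4.5,4.5,4.5,4.5,4.5,4.5,4.5,4.5,4.5,4.5,4.5,4.5],
)

```text
time_s: 25.95
tool_pos: [663.1, 12.0, 346.9]
orientation: [-0.002, 1.0, 0.001, 0.0]
ft_force: [-0.9, 0.3, -0.7]
grip_width: 54.4
gripper_force: 9.8
```

Request:
carry_out(
  rot=[
    [0,0,0],
    [0,0,0],
  ],
  offset=[
    [0,0,0],
    [0,0,0],
  ],
  hand=[4.5,4.5],
)

```text
time_s: 26.15
tool_pos: [659.7, 7.8, 348.1]
orientation: [0.0, 1.0, -0.0, -0.001]
ft_force: [-0.8, -1.1, 0.6]
grip_width: 54.4
gripper_force: 9.8
```

```bash
cat > m.py <<'E'
from h import *; import sys
col,n,Rm=sys.argv[1],sys.argv[2],float(sys.argv[3])
p,R,o=tool(); print(np.round(p,1),o['time_s'],o['grip_width'])
w=snap('wrist','w_%s.png'%n); C=cloud(w); print(drums(C))
for dz in (-63,):
    b=band(w,C,p[2]+dz,col,p[:2],40); print('held ring rel tcp',b[0]-[*p[:2],Rm],b[1])
E
python3 m.py yellow medium 25.5
```

```text
[659.7   7.8 348.1] 26.15 54.39307461227975
{'small': (array([613.4, 119. ]), 19.2, array([613. , 118.7, 113.8]), 120), 'medium': (array([606.6,   9.1]), 22.7, array([606.5,   9.4, 113.8]), 136), 'large': (array([ 600.4, -100.1]), 31.1, array([600.1, -99.7, 113.8]), 129)}
held ring rel tcp [-5.3255026  -0.5463915   0.11726914] 2094
```

Request:
carry_out(
  rot=[
    [0,0,0],
    [0,0,0],
    [0,0,0],
    [0,0,0],
    [0,0,0],
    [0,0,0],
    [0,0,0],
    [0,0,0],
    [0,0,0],
  ],
  offset=[
    [2.4,0.15,0],
    [2.4,0,0],
    [0,0,3],
    [0,0,3],
    [0,0,3],
    [0,0,3],
    [0,0,2],
    [0,0,0],
    [0,0,0],
  ],
  hand=[4.5,4.5,4.5,4.5,4.5,4.5,4.5,4.5,4.5],
)

```text
time_s: 27.1
tool_pos: [612.3, 9.2, 209.0]
orientation: [0.0, 1.0, -0.0, 0.0]
ft_force: [0.5, 0.6, 1.0]
grip_width: 54.2
gripper_force: 9.8
```

```bash
python3 - <<'E'
from h import *
for i in range(3):
    p,R,o=tool(); w=snap('wrist'); C=cloud(w); b=band(w,C,p[2]-63,'yellow',p[:2],40); print(np.round(p,1),np.round(b[0][:2],1),np.round(b[0]-[*p[:2],25.5],1))
z=C[...,2]; d=np.linalg.norm(C[...,:2]-[606.5,9.2],axis=2); m=(d<14)&(z>111.7)&(z<117); print(C[m].mean(0) if m.any() else None,m.sum())
E
```

```text
[612.3   9.2 209. ] [607.1   8.7] [-5.2 -0.5  0.1]
[612.9   9.3 209.8] [607.8   8.8] [-5.1 -0.5  0.1]
[613.3   9.5 210.1] [608.2   8.9] [-5.1 -0.5  0.1]
[605.82512004   9.59556862 113.80988308] 354
```

Request:
carry_out(
  rot=[
    [0,0,0],
    [0,0,0],
    [0,0,0],
    [0,0,0],
    [0,0,0],
    [0,0,0],
  ],
  offset=[
    [0.12,0.02,0.5],
    [0,0,0.4],
    [0,0,0.4],
    [0,0,0.3],
    [0,0,0.3],
    [0,0,0],
  ],
  hand=[4.5,4.5,4.5,4.5,4.5,4.5],
)

```text
time_s: 27.85
tool_pos: [611.1, 10.3, 188.5]
orientation: [-0.0, 1.0, 0.0, -0.001]
ft_force: [-0.8, 0.6, 0.8]
grip_width: 54.5
gripper_force: 9.8
```

Request:
carry_out(
  rot=[
    [0,0,0],
    [0,0,0],
    [0,0,0],
    [0,0,0],
    [0,0,0],
    [0,0,0],
  ],
  offset=[
    [0,0,0.5],
    [0,0,0.7],
    [0,0,0.8],
    [0,0,0.8],
    [0,0,0.8],
    [0,0,0],
  ],
  hand=[4.5,4.5,4.5,4.5,4.5,4.5],
)

```text
time_s: 28.45
tool_pos: [610.5, 10.3, 151.5]
orientation: [-0.0, 1.0, 0.0, -0.001]
ft_force: [-0.8, 0.8, -0.3]
grip_width: 54.1
gripper_force: 9.8
```

Request:
carry_out(
  rot=[
    [0,0,0],
    [0,0,0],
    [0,0,0],
    [0,0,0],
    [0,0,0],
    [0,0,0],
    [0,0,0],
    [0,0,0],
    [0,0,0],
  ],
  offset=[
    [0,0,0.2],
    [0,0,0.2],
    [0,0,0.12],
    [0,0,0],
    [0,0,0],
    [0,0,0],
    [0,0,-4],
    [0,0,-4],
    [0,0,-3],
  ],
  hand=[4.5,4.5,4.5,4.5,8,8,8,8,8],
)

```text
time_s: 29.35
tool_pos: [611.9, 10.2, 260.5]
orientation: [-0.0, 1.0, -0.0, 0.001]
ft_force: [0.7, 1.1, 0.2]
grip_width: 80.2
gripper_force: 0.0
```

Request:
carry_out(
  rot=[
    [0,0,0],
    [0,0,0],
    [0,0,0],
    [0,0,0],
    [0,0,0],
    [0,0,0],
    [0,0,0],
    [0,0,0],
    [0,0,0],
    [0,0,0],
  ],
  offset=[
    [1.4,-3.5,-3],
    [1.4,-3.5,0],
    [1.4,-3.5,0],
    [1.4,-3.5,0],
    [1.4,-3.5,0],
    [1.4,-3.5,0],
    [1.4,-3.5,0],
    [1.4,-3.7,0],
    [0,0,0],
    [0,0,0],
  ],
  hand=[8,8,8,8,8,8,8,8,8,8],
)

```text
time_s: 30.35
tool_pos: [499.1, -272.3, 288.0]
orientation: [0.001, 1.0, 0.0, 0.0]
ft_force: [0.3, -0.1, -0.3]
grip_width: 79.6
gripper_force: 0.0
```

```bash
python3 - <<'E'
from h import *
p,R,o=tool(); print(np.round(p,1),o['time_s'],o['grip_width'])
w=snap('wrist','w5.png'); t=snap('top'); C=cloud(w); Ct=cloud(t)
print('wrist',band(w,C,50,'blue',[497,-273]))
print('top',band(t,Ct,50,'blue',[497,-273]))
print('sleeves', band(t,Ct,82,'yellow',[607,9],40),band(t,Ct,82,'white',[600,-100],40))
z=C[...,2]
for c in ([453,28],[433,-85],[408,-342]):
  for nm,q,D in (('w',w,C),('t',t,Ct)):
    m=(np.linalg.norm(D[...,:2]-c,axis=2)<35)&(abs(D[...,2]-25)<5); print(nm,c,m.sum(),np.round(D[m].mean(0),1) if m.any() else '')
E
```

```text
[ 499.1 -272.3  288. ] 30.35 79.62848207989661
wrist (array([ 495.00856283, -273.44040042,   22.08150496]), 398)
top None
sleeves (array([607.72216751,   9.43927633,  25.23229583]), 82) (array([ 605.89604829, -103.67004162,   24.06877916]), 166)
w [453, 28] 218 [451.3  17.3  25.4]
t [453, 28] 69 [453.1  28.4  25.2]
w [433, -85] 224 [459.5 -88.3  26.4]
t [433, -85] 31 [460.2 -87.4  24.7]
w [408, -342] 502 [ 408.8 -341.2   26.8]
t [408, -342] 0
```

Request:
carry_out(
  rot=[
    [0,0,0],
    [0,0,0],
    [0,0,0],
    [0,0,0],
    [0,0,0],
    [0,0,0],
    [0,0,0],
    [0,0,0],
    [0,0,0],
    [0,0,0],
    [0,0,0],
    [0,0,0],
  ],
  offset=[
    [0.2,-0.07,3.4],
    [0,0,3.4],
    [0,0,3.4],
    [0,0,3.4],
    [0,0,2.3],
    [0,0,1.5],
    [0,0,0],
    [0,0,0],
    [0,0,0],
    [0,0,0],
    [0,0,0],
    [0,0,0],
  ],
  hand=[7.5,7.5,7.5,7.5,7.5,7.5,7.5,4,4,4,4,4],
  grip_force=10,
)

```text
time_s: 31.65
tool_pos: [497.8, -272.7, 114.9]
orientation: [-0.0, 1.0, -0.0, 0.001]
ft_force: [0.2, 0.0, 3.2]
grip_width: 45.7
gripper_force: 10.0
```

Request:
carry_out(
  rot=[
    [0,0,0],
    [0,0,0],
    [0,0,0],
    [0,0,0],
    [0,0,0],
    [0,0,0],
    [0,0,0],
    [0,0,0],
  ],
  offset=[
    [0,0,0],
    [0,0,-2],
    [0,0,-3.8],
    [0,0,-3.8],
    [0,0,-3.8],
    [0,0,-3.8],
    [0,0,-3.4],
    [0,0,-3],
  ],
  hand=[4,4,4,4,4,4,4,4],
)

```text
time_s: 32.45
tool_pos: [497.2, -272.5, 351.8]
orientation: [0.0, 1.0, -0.0, 0.0]
ft_force: [-0.6, -0.2, -0.6]
grip_width: 46.0
gripper_force: 10.0
```

Request:
carry_out(
  rot=[
    [0,0,0],
    [0,0,0],
    [0,0,0],
    [0,0,0],
    [0,0,0],
    [0,0,0],
    [0,0,0],
    [0,0,0],
    [0,0,0],
    [0,0,0],
    [0,0,0],
    [0,0,0],
  ],
  offset=[
    [-1.53,3.55,0],
    [-1.53,3.55,0],
    [-1.53,3.55,0],
    [-1.53,3.55,0],
    [-1.53,3.55,0],
    [-1.53,3.55,0],
    [-1.53,3.55,0],
    [-1.53,3.55,0],
    [-1.53,3.55,0],
    [-1.53,3.55,0],
    [-1.53,3.55,0],
    [0,0,0],
  ],
  hand=[4,4,4,4,4,4,4,4,4,4,4,4],
)

```text
time_s: 33.65
tool_pos: [666.7, 122.4, 348.6]
orientation: [-0.002, 1.0, 0.001, -0.0]
ft_force: [-0.8, 0.4, -0.2]
grip_width: 45.4
gripper_force: 10.0
```

Request:
carry_out(
  rot=[
    [0,0,0],
    [0,0,0],
  ],
  offset=[
    [0,0,0],
    [0,0,0],
  ],
  hand=[4,4],
)

```text
time_s: 33.85
tool_pos: [665.2, 117.1, 349.7]
orientation: [0.0, 1.0, -0.0, -0.0]
ft_force: [0.2, 0.1, -0.5]
grip_width: 45.8
gripper_force: 10.0
```

```bash
python3 m.py blue small 22; python3 -c "
import cv2;cv2.imwrite('pics/w6c.png',cv2.resize(cv2.imread('pics/w_small.png')[60:300,60:400],None,fx=2,fy=2))"
```

```text
[665.2 117.1 349.7] 33.85 45.767198380953396
{'small': (array([612.8, 119.2]), 19.0, array([612.9, 119.1, 113.8]), 135), 'medium': (array([605.8,   9.7]), 27.9, array([606.5,  10.2, 113.9]), 127), 'large': (array([ 600.1, -100.2]), 31.4, array([600.3, -98.7, 113.8]), 118)}
held ring rel tcp [-3.24432942 -0.53003404  0.18785482] 1717
```

View pics/w6c.png

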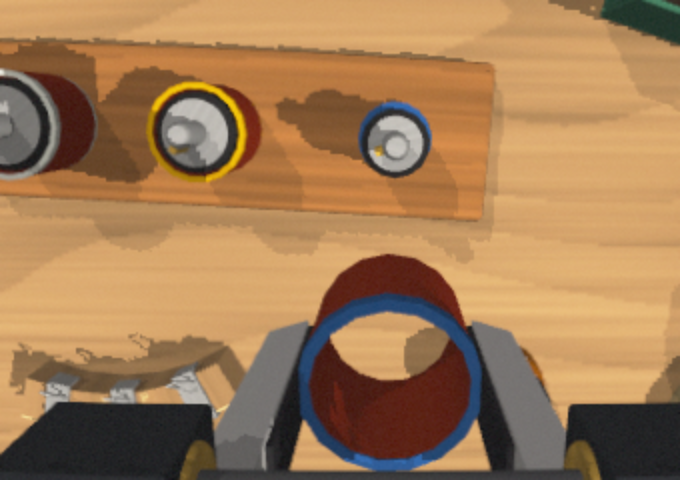

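The small sleeve is held, its blue ring around crop (390,380). The small drum at (395,142) has its key to the left, and the medium and large sleeves are seated.

Request:
carry_out(
  rot=[
    [0,0,0],
    [0,0,0],
    [0,0,0],
    [0,0,0],
    [0,0,0],
    [0,0,0],
    [0,0,0],
    [0,0,0],
    [0,0,0],
  ],
  offset=[
    [2.4,0.2,0],
    [2.5,0,0],
    [0,0,3],
    [0,0,3],
    [0,0,3],
    [0,0,3],
    [0,0,2],
    [0,0,0],
    [0,0,0],
  ],
  hand=[4,4,4,4,4,4,4,4,4],
)

```text
time_s: 34.8
tool_pos: [616.7, 119.1, 210.6]
orientation: [0.001, 1.0, -0.0, 0.0]
ft_force: [0.7, 0.0, 0.5]
grip_width: 45.7
gripper_force: 10.0
```

Request:
carry_out(
  rot=[
    [0,0,0],
    [0,0,0],
    [0,0,0],
    [0,0,0],
    [0,0,0],
    [0,0,0],
  ],
  offset=[
    [0,0,0.5],
    [0,0,0.4],
    [0,0,0.4],
    [0,0,0.3],
    [0,0,0.3],
    [0,0,0],
  ],
  hand=[4,4,4,4,4,4],
)

```text
time_s: 35.4
tool_pos: [616.4, 120.1, 190.5]
orientation: [-0.0, 1.0, -0.0, -0.0]
ft_force: [-0.8, -0.5, 0.2]
grip_width: 45.9
gripper_force: 10.0
```

Request:
carry_out(
  rot=[
    [0,0,0],
    [0,0,0],
    [0,0,0],
    [0,0,0],
    [0,0,0],
    [0,0,0],
    [0,0,0],
  ],
  offset=[
    [0,-0.05,0.5],
    [0,0,0.7],
    [0,0,0.8],
    [0,0,0.8],
    [0,0,0.8],
    [0,0,0.2],
    [0,0,0],
  ],
  hand=[4,4,4,4,4,4,4],
)

```text
time_s: 36.1
tool_pos: [616.4, 119.6, 152.3]
orientation: [-0.0, 1.0, -0.0, -0.001]
ft_force: [0.1, -0.4, -0.7]
grip_width: 46.0
gripper_force: 10.0
```

Request:
carry_out(
  rot=[
    [0,0,0],
    [0,0,0],
    [0,0,0],
    [0,0,0],
  ],
  offset=[
    [0,0,0.2],
    [0,0,0.1],
    [0,0,0],
    [0,0,0],
  ],
  hand=[4,4,4,4],
)

```text
time_s: 36.5
tool_pos: [616.7, 119.6, 150.3]
orientation: [-0.0, 1.0, 0.0, 0.0]
ft_force: [-0.3, -0.3, -0.7]
grip_width: 45.8
gripper_force: 10.0
```

Request:
carry_out(
  rot=[
    [0,0,0],
    [0,0,0],
    [0,0,0],
    [0,0,0],
    [0,0,0],
    [0,0,0],
    [0,0,0],
    [0,0,0],
    [0,0,0],
    [0,0,0],
    [0,0,0],
    [0,0,0],
  ],
  offset=[
    [0,0,0.15],
    [0,0,0.1],
    [0,0,0],
    [0,0,0],
    [0,0,0],
    [0,0,-4],
    [0,0,-4],
    [0,0,-3],
    [-1.6,-3.7,0],
    [-1.6,-3.7,0],
    [-1.6,-3.6,0],
    [0,0,0],
  ],
  hand=[4,4,4,7.5,7.5,7.5,7.5,7.5,7.5,7.5,7.5,7.5],
)

```text
time_s: 37.7
tool_pos: [666.5, 5.0, 257.3]
orientation: [0.002, 1.0, -0.001, 0.001]
ft_force: [0.4, 0.6, -0.0]
grip_width: 74.9
gripper_force: 0.0
```

```bash
cat >> h.py <<'E'
def keys(w,C,dc=None):
    hsv=cv2.cvtColor(w['pixels'],cv2.COLOR_RGB2HSV); z=C[...,2]; h,w_=z.shape
    for n,(x,y,r) in DR.items():
        d=np.linalg.norm(C[...,:2]-[x,y],axis=2); b=(d<12)&(z>111.7)&(z<117)
        if b.sum()<10: continue
        c=C[b].mean(0)[:2]
        d=np.linalg.norm(C[...,:2]-c,axis=2)
        k=(d>3)&(d<15)&(z>90)&(z<109)&(hsv[...,1]>90)&(hsv[...,0]>12)&(hsv[...,0]<35)
        kt=k&(z>103)
        for nm,m in(('all',k),('top',kt)):
            if m.sum()>2:
                q=np.median(C[m],axis=0)[:2]-c; print(n,np.round(c,1),nm,m.sum(),np.round(q,1),'key deg',round(np.degrees(np.arctan2(q[1],q[0])),1))
E
python3 - <<'E'
from h import *
p,R,o=tool(); print(np.round(p,1),o['time_s'])
w=snap('wrist','w7.png'); C=cloud(w); keys(w,C); print(drums(C))
z=C[...,2]
cv2.imwrite('pics/w7c.png',cv2.resize(cv2.cvtColor(w['pixels'][60:220],cv2.COLOR_RGB2BGR),None,fx=1.56,fy=1.56,interpolation=cv2.INTER_CUBIC))
for n in DR:
    for r in imaging.place_of('key_'+n,w)[:1]: print(n,round(r['score'],2),np.round(r['centre'],1),np.round(at_z(w,r['centre'],105),1))
E
```

```text
[666.5   5.  257.3] 37.7
small [612.9 118.2] all 92 [ 2.6 -8.7] key deg -73.0
small [612.9 118.2] top 47 [ 2.8 -7.9] key deg -70.8
medium [606.3   9.5] all 33 [ 7.5 -5.6] key deg -36.9
medium [606.3   9.5] top 31 [ 7.5 -5.6] key deg -36.9
large [599.9 -99.5] all 21 [ 6.6 -8.2] key deg -51.3
large [599.9 -99.5] top 19 [ 6.6 -8.2] key deg -51.4
{'small': (array([613.7, 118.9]), 24.2, array([612.9, 118.2, 113.7]), 232), 'medium': (array([606.4,   9.8]), 27.5, array([606.4,   9.5, 113.8]), 269), 'large': (array([ 599.9, -100.1]), 31.4, array([599.9, -99.5, 113.8]), 247)}
small 0.72 [398.3 142.2] [615.9 112.6 105. ]
medium 0.85 [256.5 137.6] [612.8   5.7 105. ]
large 0.6 [106.5 131.9] [ 607.3 -106.9  105. ]
```

View pics/w7c.png

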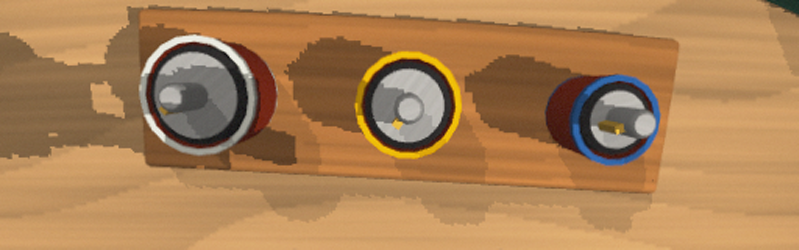

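Request:
carry_out(
  rot=[
    [0,0,0],
    [0,0,0],
    [0,0,0],
    [0,0,0],
    [0,0,0],
    [0,0,0],
    [0,0,0],
    [0,0,0],
  ],
  offset=[
    [3.6,0.4,0],
    [3.6,0.4,0],
    [3.6,0.4,0],
    [3.6,0.4,2],
    [3.1,0.2,2],
    [0,0,2.7],
    [0,0,0],
    [0,0,0],
  ],
  hand=[7,7,7,7,7,7,7,7],
)

```text
time_s: 38.7
tool_pos: [489.9, 28.3, 191.1]
orientation: [-0.001, 1.0, 0.0, 0.0]
ft_force: [-0.0, -0.1, -0.4]
grip_width: 69.8
gripper_force: 0.0
```

```bash
cat >> h.py <<'E'
def octo(w,C,c,z0=26,rad=26):
    """cap pose: centre, keyway direction. polar profile of hub-top points"""
    z=C[...,2]; m=(np.linalg.norm(C[...,:2]-c,axis=2)<rad)&(abs(z-z0)<3.5)
    P=C[m][:,:2]; (cx,cy),(a,b),an=cv2.minAreaRect(P.astype(np.float32)); 
    H=cv2.convexHull(P.astype(np.float32))[:,0]
    # fit octagon apothem 15: max overlap of supports
    def sup(x):
        n=x[2]+np.arange(8)*np.pi/4; N=np.c_[np.cos(n),np.sin(n)]
        return ((P-x[:2])@N.T).max(1)
    best=None
    D=C[(np.linalg.norm(C[...,:2]-[cx,cy],axis=2)<40)]
    for a0 in np.radians(np.arange(0,45,3)):
        def f(x):
            n=x[2]+np.arange(8)*np.pi/4; N=np.c_[np.cos(n),np.sin(n)]; return ((H-x[:2])@N.T).max(1)-15
        s=least_squares(f,[cx,cy,a0],loss='soft_l1')
        if best is None or s.cost<best.cost: best=s
    ctr=best.x[:2]; d=P-ctr; r=np.linalg.norm(d,axis=1); th=np.degrees(np.arctan2(d[:,1],d[:,0]))
    h,_=np.histogram(th[(r>9.5)&(r<14.5)],bins=72,range=(-180,180))
    hh=np.array([h.take(range(i-2,i+3),mode='wrap').sum() for i in range(72)]); k=np.argmin(hh)
    # centroid of empties
    e=np.arange(-5,6); wt=np.clip(np.median(h)-h.take(k+e,mode='wrap'),0,None)
    key=-177.5+5*k+5*(wt*e).sum()/max(wt.sum(),1e-9)
    flat=np.degrees(best.x[2]); snap_=flat+45*round((key-flat)/45)
    return ctr,round(key,1),round(snap_,1),round(flat%45,1),len(P),round(best.cost,2),h
E
python3 - <<'E'
from h import *
p,R,o=tool(); print(np.round(p,1),o['time_s'])
w=snap('wrist','w8.png'); C=cloud(w)
z=C[...,2]; m=(np.linalg.norm(C[...,:2]-[452,28],axis=2)<35)&(abs(z-26)<4); c=np.median(C[m][:,:2],axis=0); print(c,m.sum())
print(octo(w,C,c))
q=w['pixels'][m.any(1).argmax()-20:,:]
v,u=np.where(m); v0,u0=int(v.mean()),int(u.mean()); print(u0,v0)
cv2.imwrite('pics/w8c.png',cv2.resize(cv2.cvtColor(w['pixels'][max(0,v0-50):v0+50,u0-60:u0+60],cv2.COLOR_RGB2BGR),None,fx=4,fy=4))
E
```

```text
[489.9  28.3 191.1] 38.7
[451.62683752  29.75721338] 794
(array([450.13165215,  28.17815987]), np.float64(-140.9), np.float64(-139.7), np.float64(40.3), 788, np.float64(0.2), array([13,  7,  8,  7,  6,  0,  0,  0,  0,  0,  2,  6, 11,  8,  8,  9,  7,
        8,  9,  8, 11,  6, 11,  8,  9,  8,  8, 10,  7,  8,  7,  9,  8,  8,
        7,  5, 12,  7,  8,  8,  9,  9,  8,  8,  9,  8,  8,  9,  8,  8, 10,
        8,  6, 11,  6, 10,  8,  9,  7,  8,  8, 10, 10,  7,  9,  9, 10,  7,
       10,  8,  8,  6]))
255 155
```

View pics/w8c.png

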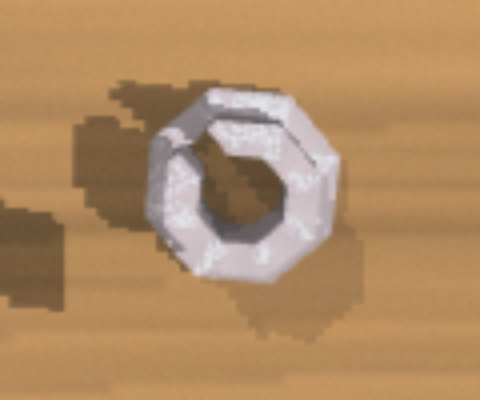

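Cap A is silver at crop (243,190) with its keyway towards up-left, at −140°. I'll turn to grip it across the flats at 45° to the keyway.

Request:
carry_out(
  rot=[
    [0,0,0.15],
    [0,0,0.15],
    [0,0,0.15],
    [0,0,0.15],
    [0,0,0.15],
    [0,0,0.15],
    [0,0,0.15],
    [0,0,0.15],
    [0,0,0.15],
    [0,0,0.15],
    [0,0,0.15],
    [0,0,0],
  ],
  offset=[
    [0,0,0],
    [0,0,0],
    [0,0,0],
    [0,0,0],
    [0,0,0],
    [0,0,0],
    [0,0,0],
    [0,0,0],
    [0,0,0],
    [0,0,0],
    [0,0,0],
    [0,0,0],
  ],
  hand=[6,6,6,6,6,6,6,6,6,6,6,6],
  grip_force=20,
)

```text
time_s: 39.95
tool_pos: [491.3, 27.6, 191.9]
orientation: [0.734, 0.679, 0.001, 0.001]
ft_force: [0.3, 0.3, 1.0]
grip_width: 59.8
gripper_force: 0.0
```

```bash
cat >> h.py <<'E'
def go(x,y,z,yaw=None):
    p,R,o=tool(); d=R.T@(np.array([x,y,z])-p)/10; cy=np.degrees(np.arctan2(R[1,0],R[0,0]))
    print('at',np.round(p,1),'yaw',round(cy,1),'q',np.round(o['q'],2),'t',o['time_s'],'| offset cm',np.round(d,2), '| tool rz', None if yaw is None else round(-np.radians((yaw-cy+180)%360-180),3))
    print('tilt err tool', np.round(Rn.from_matrix(R).apply([0,0,1]),4))
E
python3 -c "
from h import *
go(451.5,28.3,104,85.3)"
```

```text
at [491.3  27.6 191.9] yaw 85.5 q [-0.09  0.24  1.85  0.    1.04 -0.01] t 39.95 | offset cm [-0.24 -4.    8.77] | tool rz 0.004
tilt err tool [ 3.1e-03 -1.0e-04 -1.0e+00]
```

Request:
carry_out(
  rot=[
    [0,0,0],
    [0,0,0],
    [0,0,0],
    [0,0,0],
    [0,0,0],
    [0,0,0],
    [0,0,0],
    [0,0,0],
    [0,0,0],
    [0,0,0],
    [0,0,0],
    [0,0,0],
  ],
  offset=[
    [0,-4,0],
    [-0.1,0,3],
    [0,0,3],
    [0,0,1.7],
    [0,0,1],
    [0,0,0],
    [0,0,0],
    [0,0,0],
    [0,0,0],
    [0,0,0],
    [0,0,0],
    [0,0,0],
  ],
  hand=[6,6,6,6,6,6,2,2,2,2,2,2],
)

```text
time_s: 41.15
tool_pos: [450.0, 29.7, 104.0]
orientation: [0.734, 0.679, 0.0, 0.0]
ft_force: [-0.4, -0.3, 5.2]
grip_width: 29.9
gripper_force: 20.0
```

```bash
python3 -c "
from h import *
go(606.4,9.4,230,188);print(telemetry.get_obs()['grip_width'],telemetry.get_obs()['gripper_force'])"
```

```text
at [450.   29.7 104. ] yaw 85.5 q [-0.09  0.31  2.05  0.    0.79 -0.01] t 41.15 | offset cm [ -0.79  15.76 -12.58] | tool rz -1.789
tilt err tool [ 0.0012  0.     -1.    ]
29.862287197621665 20.001618863079784
```

Request:
carry_out(
  rot=[
    [0,0,0],
    [0,0,0],
    [0,0,-0.149],
    [0,0,-0.149],
    [0,0,-0.149],
    [0,0,-0.149],
    [0,0,-0.149],
    [0,0,-0.149],
    [0,0,-0.149],
    [0,0,-0.149],
    [0,0,-0.149],
    [0,0,-0.149],
  ],
  offset=[
    [0,0,-2.3],
    [0,0,-3],
    [0,0,-3],
    [0,0,-3],
    [0,0,-2],
    [0,0,-2],
    [0,0,0],
    [0,0,0],
    [0,0,0],
    [0,0,0],
    [0,0,0],
    [0,0,0],
  ],
  hand=[2,2,2,2,2,2,2,2,2,2,2,2],
)

```text
time_s: 42.35
tool_pos: [449.3, 29.7, 256.1]
orientation: [0.077, 0.997, 0.0, -0.001]
ft_force: [0.1, 0.3, -0.8]
grip_width: 29.7
gripper_force: 20.0
```

Request:
carry_out(
  rot=[
    [0,0,-0.149],
    [0,0,-0.149],
    [0,0,0],
    [0,0,0],
    [0,0,0],
    [0,0,0],
    [0,0,0],
    [0,0,0],
    [0,0,0],
    [0,0,0],
  ],
  offset=[
    [0,0,0],
    [0,0,0],
    [-3.45,-0.7,0],
    [-3.45,-0.7,0],
    [-3.45,-0.7,0],
    [-3.45,-0.7,0],
    [-3.45,-0.7,0],
    [-3.45,-0.7,0],
    [0,0,0],
    [0,0,0],
  ],
  hand=[2,2,2,2,2,2,2,2,2,2],
)

```text
time_s: 43.35
tool_pos: [660.3, 16.6, 255.1]
orientation: [-0.069, 0.998, 0.0, -0.001]
ft_force: [0.7, -0.1, -0.5]
grip_width: 29.9
gripper_force: 20.0
```

```bash
cat > k.py <<'E'
from h import *; import sys
p,R,o=tool(); go(*p,188)
for i in range(2):
    w=snap('wrist','k_%s.png'%sys.argv[1]); C=cloud(w); keys(w,C)
print(drums(C))
try: print('held cap', octo(w,C,p[:2],p[2]-78,24)[:6], 'rel', octo(w,C,p[:2],p[2]-78,24)[0]-p[:2])
except Exception as e: print(e)
n=sys.argv[1]; d=np.linalg.norm(C[...,:2]-DR[n][:2],axis=2); v,u=np.where((d<15)&(C[...,2]>80)); v0,u0=max(45,int(v.mean())),max(60,int(u.mean()))
cv2.imwrite('pics/kc_%s.png'%n,cv2.resize(cv2.cvtColor(w['pixels'][v0-45:v0+45,u0-60:u0+60],cv2.COLOR_RGB2BGR),None,fx=4,fy=4))
E
python3 k.py medium
```

```text
at [660.3  16.6 255.1] yaw -172.1 q [-0.08  0.43  1.38  0.    1.33 -1.79] t 43.35 | offset cm [0. 0. 0.] | tool rz -0.001
tilt err tool [-2.9e-03  3.0e-04 -1.0e+00]
small [612.9 118.2] all 95 [ 2.3 -8.9] key deg -75.8
small [612.9 118.2] top 43 [ 2.6 -7.5] key deg -70.6
medium [606.4   9.5] all 32 [ 7.5 -5.5] key deg -36.2
medium [606.4   9.5] top 30 [ 7.6 -5.4] key deg -35.3
large [600.2 -99.2] all 21 [ 6.  -8.5] key deg -54.8
large [600.2 -99.2] top 20 [ 6.  -8.6] key deg -55.2
small [612.7 118.5] all 97 [ 2.6 -9. ] key deg -74.0
small [612.7 118.5] top 45 [ 3.  -8.2] key deg -69.7
medium [606.4   9.4] all 32 [ 7.3 -5.7] key deg -38.0
medium [606.4   9.4] top 29 [ 7.3 -5.5] key deg -36.9
large [600.1 -99.1] all 18 [ 6.2 -8.5] key deg -53.8
large [600.1 -99.1] top 17 [ 6.1 -8.5] key deg -54.3
{'small': (array([614. , 118.7]), 24.2, array([612.7, 118.5, 113.8]), 223), 'medium': (array([606.4,   9.6]), 27.5, array([606.4,   9.4, 113.8]), 270), 'large': (array([ 600.4, -100. ]), 31.2, array([600.1, -99.2, 113.8]), 264)}
held cap (array([659.85053937,  16.39583679]), np.float64(-39.1), np.float64(-35.9), np.float64(9.1), 1819, np.float64(38.77)) rel [-0.43657087 -0.18252639]
```

View pics/kc_medium.png

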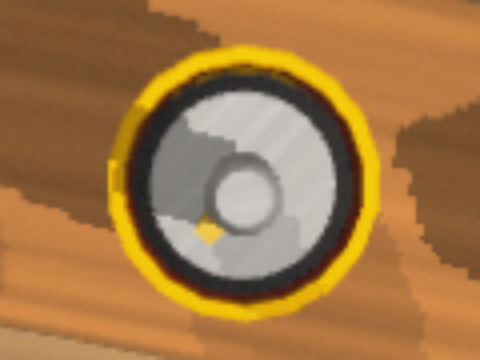

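Request:
carry_out(
  rot=[
    [0,0,0],
    [0,0,0],
    [0,0,0],
    [0,0,0],
    [0,0,0],
    [0,0,0],
  ],
  offset=[
    [2.7,0.07,0],
    [2.66,0,0],
    [0,0,1.6],
    [0,0,1.6],
    [0,0,0.2],
    [0,0,0],
  ],
  hand=[2,2,2,2,2,2],
)

```text
time_s: 44.05
tool_pos: [606.3, 10.0, 222.7]
orientation: [-0.069, 0.998, 0.0, -0.0]
ft_force: [0.3, 0.8, -1.6]
grip_width: 29.8
gripper_force: 20.0
```

Request:
carry_out(
  rot=[
    [0,0,0],
    [0,0,0],
    [0,0,0],
    [0,0,0],
    [0,0,0],
  ],
  offset=[
    [0,0,0.3],
    [0,0,0.3],
    [0,0,0.2],
    [0,0,0],
    [0,0,0],
  ],
  hand=[2,2,2,2,2],
)

```text
time_s: 44.55
tool_pos: [607.4, 9.9, 214.5]
orientation: [-0.069, 0.998, 0.0, 0.0]
ft_force: [-0.6, -0.7, -0.7]
grip_width: 29.9
gripper_force: 20.0
```

Already past the arbor's tip with no force, so I keep going down over the key.

Request:
carry_out(
  rot=[
    [0,0,0],
    [0,0,0],
    [0,0,0],
    [0,0,0],
    [0,0,0],
  ],
  offset=[
    [0,0,0.3],
    [0,0,0.3],
    [0,0,0.3],
    [0,0,0.2],
    [0,0,0],
  ],
  hand=[2,2,2,2,2],
)

```text
time_s: 45.05
tool_pos: [607.2, 9.9, 203.0]
orientation: [-0.069, 0.998, 0.0, -0.0]
ft_force: [-0.7, 0.0, -0.3]
grip_width: 29.9
gripper_force: 20.0
```

```bash
python3 -c "
from h import *
go(607,9.8,187,188);o=telemetry.get_obs();print(o['ft_force'],o['torque'])"
```

```text
at [607.2   9.9 203. ] yaw -172.1 q [-0.1   0.39  1.59  0.    1.16 -1.81] t 45.05 | offset cm [ 0.02 -0.01  1.6 ] | tool rz -0.001
tilt err tool [-7.e-04  2.e-04 -1.e+00]
[-0.72545629  0.01714038 -0.26865323] [ 0.06963771  0.1360068  -0.03110238]
```

Request:
carry_out(
  rot=[
    [0,0,0],
    [0,0,0],
    [0,0,0],
    [0,0,0],
    [0,0,0],
    [0,0,0],
  ],
  offset=[
    [0,0,0.4],
    [0,0,0.4],
    [0,0,0.4],
    [0,0,0.2],
    [0,0,0.15],
    [0,0,0],
  ],
  hand=[2,2,2,2,2,2],
)

```text
time_s: 45.65
tool_pos: [607.2, 10.0, 187.6]
orientation: [-0.069, 0.998, 0.0, -0.0]
ft_force: [0.0, 0.4, -2.1]
grip_width: 30.1
gripper_force: 20.0
```

Request:
carry_out(
  rot=[
    [0,0,0],
    [0,0,0],
  ],
  offset=[
    [0,0,0.15],
    [0,0,0],
  ],
  hand=[2,2],
)

```text
time_s: 45.85
tool_pos: [607.2, 9.9, 187.1]
orientation: [-0.069, 0.998, 0.0, -0.0]
ft_force: [-2.5, -1.4, 1.9]
grip_width: 29.4
gripper_force: 20.0
```

Request:
carry_out(
  rot=[
    [0,0,0],
    [0,0,0],
    [0,0,0],
    [0,0,0],
    [0,0,0],
    [0,0,0],
    [0,0,0],
    [0,0,0],
    [0,0,0],
    [0,0,0],
    [0,0,0],
    [0,0,0],
  ],
  offset=[
    [0,0,0],
    [0,0,0],
    [0,0,-3],
    [0,0,-4],
    [3.03,-1.9,0],
    [3.03,-1.9,0],
    [3.03,-1.9,0],
    [3.03,-1.9,0],
    [0,0,3.4],
    [0,0,3.3],
    [0,0,0],
    [0,0,0],
  ],
  hand=[5,5,5,6,6,6,6,6,6,6,6,6],
)

```text
time_s: 47.05
tool_pos: [498.2, -82.1, 189.7]
orientation: [-0.069, 0.998, 0.0, 0.0]
ft_force: [-0.2, -1.0, 0.0]
grip_width: 60.1
gripper_force: 0.0
```

```bash
cat > c.py <<'E'
from h import *; import sys
x,y=map(float,sys.argv[1:3])
p,R,o=tool()
w=snap('wrist'); C=cloud(w); z=C[...,2]
m=(np.linalg.norm(C[...,:2]-[x,y],axis=2)<35)&(abs(z-26)<4); c=np.median(C[m][:,:2],axis=0); print(m.sum())
ctr,key,sn,flat,n,cost,h=octo(w,C,c); print('cap',np.round(ctr,1),'key',key,'snapped',sn,cost,h)
go(ctr[0]+1,ctr[1]+.3,104)
v,u=np.where(m); v0,u0=max(45,int(v.mean())),max(60,int(u.mean()))
cv2.imwrite(sys.argv[3],cv2.resize(cv2.cvtColor(w['pixels'][v0-45:v0+45,u0-60:u0+60],cv2.COLOR_RGB2BGR),None,fx=4,fy=4))
t=snap('top'); D=cloud(t); print('med cap top z',[np.round(np.median(D[(np.linalg.norm(D[...,:2]-[607.5,9.5],axis=2)<13)&(D[...,2]>95)],axis=0),1)])
E
python3 c.py 460 -87 pics/capB.png
```

```text
786
cap [468.1 -87.6] key 43.2 snapped 42.7 0.57 [ 7 10  7  8  9  8 10  7  9  9  8  8 10  7  9  9  8 10  8  8  7  9  6  8
  8  9  8  8  7  7  8  9  7 10  8  8  6 12  7  9  8  3  0  0  0  0  0  2
  7  9  6 10  7  7  9  6  9  7 10  9  9  7  9  9  9  7  9  7 10  8  9  9]
at [498.9 -82.2 190.6] yaw -172.1 q [-0.3   0.26  1.82  0.    1.05 -2.01] t 47.1 | offset cm [ 3.03 -0.09  8.65] | tool rz None
tilt err tool [ 2.1e-03 -5.0e-04 -1.0e+00]
med cap top z [array([607.6,  12.3, 108.9])]
```

View pics/capB.png

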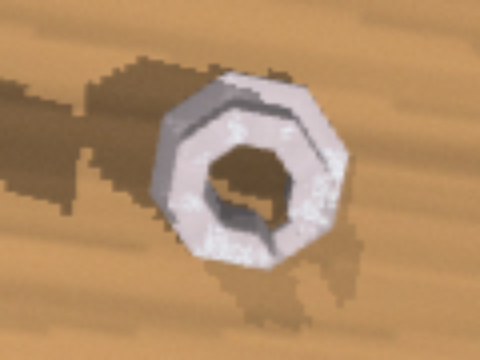

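Cap B has its keyway lower right, at +43°. I'll grip it 45° from the keyway, with the large drum as its destination.

Request:
carry_out(
  rot=[
    [0,0,0.089],
    [0,0,0.089],
    [0,0,0],
    [0,0,0],
    [0,0,0],
    [0,0,0],
    [0,0,0],
    [0,0,0],
    [0,0,0],
    [0,0,0],
    [0,0,0],
    [0,0,0],
  ],
  offset=[
    [0,0,0],
    [0,0,0],
    [2.95,-0.6,0],
    [0,0,3.2],
    [0,0,3],
    [0,0,1.5],
    [0,0,0.9],
    [0,0,0],
    [0,0,0],
    [0,0,0],
    [0,0,0],
    [0,0,0],
  ],
  hand=[6,6,6,6,6,6,6,6,2,2,2,2],
)

```text
time_s: 48.35
tool_pos: [468.4, -86.9, 104.1]
orientation: [0.02, 1.0, -0.0, 0.001]
ft_force: [0.0, -0.0, -0.4]
grip_width: 31.5
gripper_force: 0.0
```

Request:
carry_out(
  rot=[
    [0,0,0],
    [0,0,0],
    [0,0,0],
  ],
  offset=[
    [0,0,0],
    [0,0,0],
    [0,0,0],
  ],
  hand=[2,2,2],
)

```text
time_s: 48.65
tool_pos: [468.4, -87.0, 104.0]
orientation: [0.02, 1.0, -0.0, 0.0]
ft_force: [-0.1, -0.1, 5.4]
grip_width: 30.1
gripper_force: 20.0
```

```bash
python3 -c "
from h import *
go(608,-171,257,82)"
```

```text
at [468.4 -87.  104. ] yaw 177.7 q [-0.33  0.34  2.    0.    0.81 -1.86] t 48.65 | offset cm [-14.3   -7.84 -15.28] | tool rz 1.671
tilt err tool [ 1.e-03 -2.e-04 -1.e+00]
```

Request:
carry_out(
  rot=[
    [0,0,0],
    [0,0,0.139],
    [0,0,0.139],
    [0,0,0.139],
    [0,0,0.139],
    [0,0,0.139],
    [0,0,0.139],
    [0,0,0.139],
    [0,0,0.139],
    [0,0,0.139],
    [0,0,0.139],
    [0,0,0.139],
  ],
  offset=[
    [0,0,-2.3],
    [0,0,-3],
    [0,0,-3],
    [0,0,-3],
    [0,0,-2],
    [0,0,-2],
    [0,0,0],
    [0,0,0],
    [0,0,0],
    [0,0,0],
    [0,0,0],
    [0,0,0],
  ],
  hand=[2,2,2,2,2,2,2,2,2,2,2,2],
)

```text
time_s: 49.85
tool_pos: [467.6, -86.8, 255.9]
orientation: [0.708, 0.706, -0.0, -0.001]
ft_force: [0.1, -0.1, -1.3]
grip_width: 29.5
gripper_force: 20.0
```

Request:
carry_out(
  rot=[
    [0,0,0.139],
    [0,0,0],
    [0,0,0],
    [0,0,0],
    [0,0,0],
    [0,0,0],
    [0,0,0],
  ],
  offset=[
    [0,0,0],
    [-1.25,3.3,0],
    [-1.25,3.3,0],
    [-1.25,3.3,0],
    [-1.25,3.3,0],
    [0,0,0],
    [0,0,0],
  ],
  hand=[2,2,2,2,2,2,2],
)

```text
time_s: 50.55
tool_pos: [591.7, -154.5, 255.1]
orientation: [0.754, 0.657, -0.001, -0.001]
ft_force: [-0.0, -0.2, -0.6]
grip_width: 29.9
gripper_force: 20.0
```

```bash
python3 k.py large
```

```text
at [ 591.7 -154.5  255.1] yaw 82.1 q [-0.37  0.36  1.5   0.    1.29 -0.23] t 50.55 | offset cm [0. 0. 0.] | tool rz -1.848
tilt err tool [-0.0029  0.0013 -1.    ]
large [ 599.9 -100. ] all 34 [ 5.8 -7.5] key deg -52.3
large [ 599.9 -100. ] top 30 [ 5.6 -7.7] key deg -54.2
large [ 600.  -100.1] all 32 [ 5.8 -7.4] key deg -52.2
large [ 600.  -100.1] top 29 [ 5.7 -7.5] key deg -53.1
{'medium': (array([604.8,   0. ]), 25.2, None, 0), 'large': (array([ 600.3, -100.2]), 30.9, array([ 600. , -100. ,  113.8]), 267)}
held cap (array([ 591.83599009, -153.44862573]), np.float64(-57.4), np.float64(-54.1), np.float64(35.9), 1834, np.float64(27.56)) rel [0.18022054 1.02411185]
```

View pics/kc_large.png

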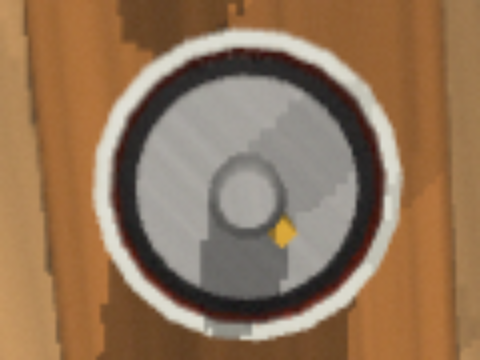

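Request:
carry_out(
  rot=[
    [0,0,0],
    [0,0,0],
    [0,0,0],
    [0,0,0],
    [0,0,0],
    [0,0,0],
  ],
  offset=[
    [2.7,0.06,0],
    [2.74,0,0],
    [0,0,1.6],
    [0,0,1.6],
    [0,0,0.2],
    [0,0,0],
  ],
  hand=[2,2,2,2,2,2],
)

```text
time_s: 51.25
tool_pos: [599.0, -100.1, 222.6]
orientation: [0.754, 0.657, -0.0, -0.0]
ft_force: [0.3, 0.0, -1.1]
grip_width: 29.9
gripper_force: 20.0
```

Request:
carry_out(
  rot=[
    [0,0,0],
    [0,0,0],
    [0,0,0],
    [0,0,0],
    [0,0,0],
  ],
  offset=[
    [0,0,0.3],
    [0,0,0.3],
    [0,0,0.2],
    [0,0,0],
    [0,0,0],
  ],
  hand=[2,2,2,2,2],
)

```text
time_s: 51.75
tool_pos: [600.0, -100.7, 214.5]
orientation: [0.754, 0.657, 0.0, 0.0]
ft_force: [0.5, 0.5, -1.4]
grip_width: 29.7
gripper_force: 20.0
```

Request:
carry_out(
  rot=[
    [0,0,0],
    [0,0,0],
    [0,0,0],
    [0,0,0],
    [0,0,0],
  ],
  offset=[
    [0,0,0.3],
    [0,0,0.3],
    [0,0,0.3],
    [0,0,0.2],
    [0,0,0],
  ],
  hand=[2,2,2,2,2],
)

```text
time_s: 52.25
tool_pos: [599.8, -100.5, 203.0]
orientation: [0.754, 0.657, -0.0, -0.0]
ft_force: [1.8, -0.5, -0.1]
grip_width: 29.6
gripper_force: 20.0
```

Engaged on the key with no force. Pushing it home, then releasing.

Request:
carry_out(
  rot=[
    [0,0,0],
    [0,0,0],
    [0,0,0],
    [0,0,0],
    [0,0,0],
    [0,0,0],
  ],
  offset=[
    [0,0,0.4],
    [0,0,0.4],
    [0,0,0.4],
    [0,0,0.2],
    [0,0,0.15],
    [0,0,0],
  ],
  hand=[2,2,2,2,2,2],
)

```text
time_s: 52.85
tool_pos: [599.9, -100.6, 187.7]
orientation: [0.754, 0.657, -0.0, -0.0]
ft_force: [-0.2, -0.7, -1.5]
grip_width: 29.8
gripper_force: 20.0
```

Request:
carry_out(
  rot=[
    [0,0,0],
    [0,0,0],
  ],
  offset=[
    [0,0,0.15],
    [0,0,0],
  ],
  hand=[2,2],
)

```text
time_s: 53.05
tool_pos: [600.2, -100.7, 187.1]
orientation: [0.754, 0.657, 0.0, 0.0]
ft_force: [-1.3, 0.3, 1.9]
grip_width: 29.7
gripper_force: 20.0
```

Request:
carry_out(
  rot=[
    [0,0,0],
    [0,0,0],
    [0,0,0],
    [0,0,0],
    [0,0,0],
    [0,0,0],
    [0,0,0],
    [0,0,0],
    [0,0,0],
    [0,0,0],
  ],
  offset=[
    [0,0,0],
    [0,0,0],
    [0,0,-3],
    [0,0,-4],
    [-3.44,-1.74,0],
    [-3.44,-1.74,0],
    [-3.44,-1.74,0],
    [-3.44,-1.74,0],
    [-3.44,-1.74,0],
    [-3.44,-1.74,0],
  ],
  hand=[5,5,5,6,6,6,6,6,6,6],
)

```text
time_s: 54.05
tool_pos: [467.4, -291.9, 256.6]
orientation: [0.754, 0.657, 0.0, 0.0]
ft_force: [0.5, -0.7, -0.5]
grip_width: 60.2
gripper_force: 0.0
```

Request:
carry_out(
  rot=[
    [0,0,0],
    [0,0,0],
    [0,0,0],
    [0,0,0],
    [0,0,0],
    [0,0,0],
    [0,0,0],
  ],
  offset=[
    [-3.44,-1.74,0],
    [-3.44,-1.74,0],
    [-3.44,-1.74,0],
    [0,0,3.4],
    [0,0,3.3],
    [0,0,0],
    [0,0,0],
  ],
  hand=[6,6,6,6,6,6,6],
)

```text
time_s: 54.75
tool_pos: [402.6, -385.9, 189.6]
orientation: [0.754, 0.657, 0.0, -0.0]
ft_force: [-0.8, -0.2, 0.5]
grip_width: 59.7
gripper_force: 0.0
```

```bash
python3 c.py 408.5 -341.5 pics/capC.png
```

```text
808
cap [ 409.3 -341.7] key -1.2 snapped -2.4 0.27 [11  7  8  8  9 10  6  9  9  8  9  8  9  7  9  5 10  8  8  7  9 10  7  7
 10  8  8  8  9  8  9 11  5  0  0  0  0  0  1  8 10  8  9  9  9  9  8  9
  9 10  8 11  6  8  8  9  7 10  8 10 10  9  9  9  8 10  9  8 11  7 11  9]
at [ 403.2 -386.4  190.6] yaw 82.2 q [-0.89  0.34  1.71  0.    1.09 -0.75] t 54.8 | offset cm [4.56 0.07 8.65] | tool rz None
tilt err tool [ 0.0012 -0.0013 -1.    ]
med cap top z [array([607. ,   9.9, 108.6])]
```

View pics/capC.png

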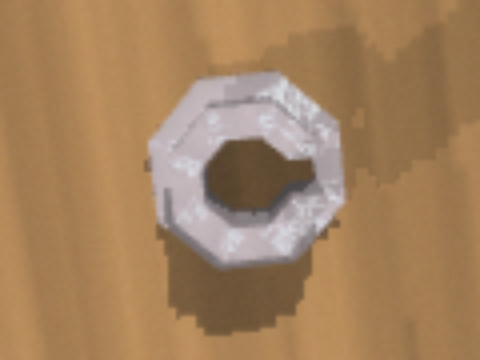

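Cap C has its keyway pointing at about +x (−2°). I'll grip it at yaw 132.6°, 45° from the keyway.

Request:
carry_out(
  rot=[
    [0,0,-0.147],
    [0,0,-0.147],
    [0,0,-0.147],
    [0,0,-0.147],
    [0,0,-0.147],
    [0,0,-0.145],
    [0,0,0],
    [0,0,0],
    [0,0,0],
    [0,0,0],
    [0,0,0],
    [0,0,0],
  ],
  offset=[
    [0,0,0],
    [0,0,0],
    [0,0,0],
    [0,0,0],
    [0,0,0],
    [0,0,0],
    [2.84,3.44,0],
    [0,0,3.2],
    [0,0,3],
    [0,0,1.5],
    [0,0,0.9],
    [0,0,0],
  ],
  hand=[6,6,6,6,6,6,6,6,6,6,6,6],
)

```text
time_s: 56.05
tool_pos: [409.2, -341.8, 103.7]
orientation: [0.402, 0.916, -0.0, 0.0]
ft_force: [-0.6, -0.1, 0.7]
grip_width: 60.1
gripper_force: 0.0
```

Request:
carry_out(
  rot=[
    [0,0,0],
    [0,0,0],
    [0,0,0],
    [0,0,0],
    [0,0,0],
    [0,0,0],
  ],
  offset=[
    [0,0,0],
    [0,0,0],
    [0,0,0],
    [0,0,0],
    [0,0,0],
    [0,0,0],
  ],
  hand=[2,2,2,2,2,2],
)

```text
time_s: 56.65
tool_pos: [408.9, -342.0, 104.0]
orientation: [0.402, 0.916, -0.0, 0.0]
ft_force: [-0.1, -1.0, 4.3]
grip_width: 29.4
gripper_force: 20.0
```

```bash
python3 -c "
from h import *
go(409.3,-342,257,63)"
```

```text
at [ 408.9 -342.   104. ] yaw 132.6 q [-0.83  0.4   1.87  0.    0.86 -1.57] t 56.65 | offset cm [ -0.04   0.03 -15.3 ] | tool rz 1.214
tilt err tool [ 8.e-04 -6.e-04 -1.e+00]
```

Request:
carry_out(
  rot=[
    [0,0,0],
    [0,0,0],
    [0,0,0.135],
    [0,0,0.135],
    [0,0,0.135],
    [0,0,0.135],
    [0,0,0.135],
    [0,0,0.135],
    [0,0,0.135],
    [0,0,0.135],
    [0,0,0.134],
  ],
  offset=[
    [0,0,-2.3],
    [0,0,-3],
    [0,0,-3],
    [0,0,-3],
    [0,0,-2],
    [0,0,-2],
    [0,0,0],
    [0,0,0],
    [0,0,0],
    [0,0,0],
    [0,0,0],
  ],
  hand=[2,2,2,2,2,2,2,2,2,2,2],
)

```text
time_s: 57.75
tool_pos: [408.4, -341.5, 256.0]
orientation: [0.854, 0.52, -0.0, -0.001]
ft_force: [0.3, 0.6, -0.2]
grip_width: 30.0
gripper_force: 20.0
```

Request:
carry_out(
  rot=[
    [0,0,0],
    [0,0,0],
    [0,0,0],
    [0,0,0],
    [0,0,0],
    [0,0,0],
    [0,0,0],
    [0,0,0],
    [0,0,0],
    [0,0,0],
    [0,0,0],
    [0,0,0],
  ],
  offset=[
    [3.73,-0.23,0],
    [3.73,-0.23,0],
    [3.73,-0.23,0],
    [3.73,-0.23,0],
    [3.73,-0.23,0],
    [3.73,-0.23,0],
    [3.73,-0.23,0],
    [3.73,-0.23,0],
    [3.73,-0.23,0],
    [3.73,-0.23,0],
    [3.73,-0.23,0],
    [3.73,-0.23,0],
  ],
  hand=[2,2,2,2,2,2,2,2,2,2,2,2],
)

```text
time_s: 58.95
tool_pos: [587.3, 71.1, 256.0]
orientation: [0.853, 0.523, -0.0, -0.0]
ft_force: [0.7, -0.3, -0.1]
grip_width: 29.9
gripper_force: 20.0
```

Request:
carry_out(
  rot=[
    [0,0,0],
    [0,0,0],
  ],
  offset=[
    [0,0,0],
    [0,0,0],
  ],
  hand=[2,2],
)

```text
time_s: 59.15
tool_pos: [586.9, 70.1, 255.8]
orientation: [0.852, 0.523, -0.001, -0.0]
ft_force: [0.3, -0.0, -0.2]
grip_width: 29.6
gripper_force: 20.0
```

```bash
python3 k.py small
```

```text
at [586.9  70.1 255.8] yaw 63.1 q [ 0.    0.33  1.55 -0.    1.27  0.47] t 59.15 | offset cm [0. 0. 0.] | tool rz -2.179
tilt err tool [-1.7e-03 -7.0e-04 -1.0e+00]
small [613.1 119.6] all 33 [ 3.1 -8.9] key deg -70.8
small [613.1 119.6] top 30 [ 3.1 -8.9] key deg -71.0
small [613.1 119.6] all 32 [ 3.3 -8.6] key deg -69.1
small [613.1 119.6] top 30 [ 3.1 -8.7] key deg -70.3
medium [612.6  11.2] all 25 [ 2.3 -5.3] key deg -66.2
medium [612.6  11.2] top 15 [ 2.4 -5.7] key deg -67.1
{'small': (array([613.8, 119.2]), 24.0, array([613.1, 119.6, 113.8]), 270), 'medium': (array([606.6,  10. ]), 27.3, array([612.6,  11.2, 112.7]), 12)}
held cap (array([586.58434359,  69.28463035]), np.float64(-69.8), np.float64(-72.2), np.float64(17.8), 1851, np.float64(28.11)) rel [-0.31083955 -0.84796841]
```

View pics/kc_small.png

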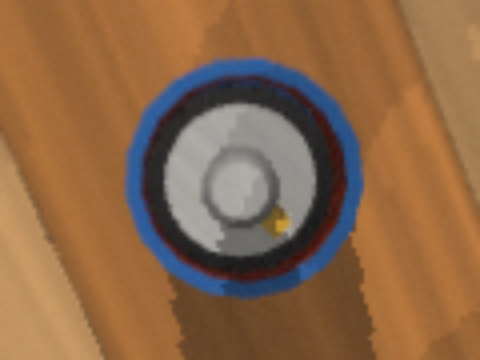

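Request:
carry_out(
  rot=[
    [0,0,0],
    [0,0,0],
    [0,0,0],
    [0,0,-0.02],
    [0,0,0],
    [0,0,0],
  ],
  offset=[
    [2.8,0.12,0],
    [2.83,0,0],
    [0,0,1.6],
    [0,0,1.6],
    [0,0,0.2],
    [0,0,0],
  ],
  hand=[2,2,2,2,2,2],
)

```text
time_s: 59.85
tool_pos: [613.4, 118.1, 222.3]
orientation: [0.848, 0.53, -0.001, -0.0]
ft_force: [-0.1, 0.6, -0.6]
grip_width: 29.5
gripper_force: 20.0
```

Request:
carry_out(
  rot=[
    [0,0,0],
    [0,0,0],
    [0,0,0],
    [0,0,0],
    [0,0,0],
  ],
  offset=[
    [0,0,0.3],
    [0,0,0.3],
    [0,0,0.2],
    [0,0,0],
    [0,0,0],
  ],
  hand=[2,2,2,2,2],
)

```text
time_s: 60.35
tool_pos: [613.9, 119.3, 214.6]
orientation: [0.847, 0.531, 0.0, 0.0]
ft_force: [-0.2, 0.6, -0.9]
grip_width: 29.7
gripper_force: 20.0
```

Request:
carry_out(
  rot=[
    [0,0,0],
    [0,0,0],
    [0,0,0],
    [0,0,0],
    [0,0,0],
  ],
  offset=[
    [0,0,0.3],
    [0,0,0.3],
    [0,0,0.3],
    [0,0,0.2],
    [0,0,0],
  ],
  hand=[2,2,2,2,2],
)

```text
time_s: 60.85
tool_pos: [613.6, 119.3, 203.0]
orientation: [0.847, 0.531, -0.0, -0.0]
ft_force: [0.5, 0.7, 0.0]
grip_width: 29.6
gripper_force: 20.0
```

Request:
carry_out(
  rot=[
    [0,0,0],
    [0,0,0],
    [0,0,0],
    [0,0,0],
    [0,0,0],
    [0,0,0],
  ],
  offset=[
    [0,0,0.4],
    [0,0,0.4],
    [0,0,0.4],
    [0,0,0.2],
    [0,0,0.15],
    [0,0,0],
  ],
  hand=[2,2,2,2,2,2],
)

```text
time_s: 61.45
tool_pos: [613.8, 119.3, 187.7]
orientation: [0.847, 0.531, -0.0, -0.0]
ft_force: [-0.5, -0.2, -0.7]
grip_width: 30.0
gripper_force: 20.0
```

Request:
carry_out(
  rot=[
    [0,0,0],
    [0,0,0],
    [0,0,0],
    [0,0,0],
    [0,0,0],
    [0,0,0],
    [0,0,0],
    [0,0,0],
    [0,0,0],
    [0,0,0],
  ],
  offset=[
    [0,0,0.15],
    [0,0,0],
    [0,0,0],
    [0,0,0],
    [0,0,-3],
    [0,0,-4],
    [-3,1,-2],
    [-4,2,-2],
    [-3,1,0],
    [0,0,0],
  ],
  hand=[2,2,5,5,5,6,6,6,6,6],
)

```text
time_s: 62.45
tool_pos: [606.2, 8.2, 297.4]
orientation: [0.848, 0.529, 0.0, 0.001]
ft_force: [-0.3, 0.3, -0.2]
grip_width: 60.3
gripper_force: 0.0
```

```bash
python3 - <<'E'
from h import *
p,R,o=tool(); print(np.round(p,1),o['time_s'])
w=snap('wrist','end.png'); C=cloud(w); z=C[...,2]
for n,(x,y,r) in DR.items():
    d=np.linalg.norm(C[...,:2]-[x,y],axis=2)
    h=(d<18)&(d>8)&(z>95)&(z<125); s=(d<r+8)&(d>r)&(z>70)&(z<95); a=(d<7)&(z>105)
    f=lambda m: np.round(np.median(z[m]),1) if m.any() else None
    print(n,'cap top',f(h),h.sum(),'sleeve top',f(s),s.sum(),'arbor',f(a))
t=snap('top'); D=cloud(t)
for n,(x,y,r) in DR.items():
    d=np.linalg.norm(D[...,:2]-[x,y],axis=2); m=(d<18)&(d>8)&(D[...,2]>95); s=(d<r+8)&(d>r-2)&(D[...,2]>70)&(D[...,2]<95)
    print(n,np.round(np.median(D[m],axis=0),1) if m.any() else None,np.round(np.median(D[s][:,2]),1) if s.any() else None)
E
```

```text
[606.2   8.2 297.4] 62.45
small cap top 110.2 829 sleeve top 84.1 705 arbor 113.7
medium cap top 110.2 729 sleeve top 83.5 726 arbor 113.5
large cap top 109.2 492 sleeve top 82.4 507 arbor 112.7
small [624.6 122.2 107.4] None
medium [603.1   9.6 626.7] None
large [ 599.9 -100.5  107.5] 81.0
```

View pics/end.png

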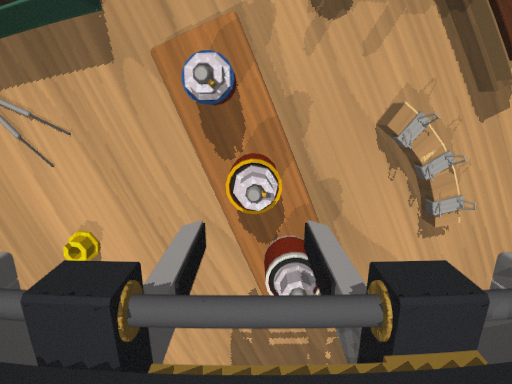

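The caps at px (208,77), (255,188) and (294,276) are all home, with cap tops about 4 mm below the arbor tips and the sleeve tops at flange height. The arm is clear of everything, so I'm handing in.

```bash
python3 -c "
from rig import order
print(order.job_done())"
```

```text
the job is handed in; nothing more can be done
None
```

I handed the job in at about 62 s of the 210 s; no verdict came back. All three worn sleeves are in the scrap bin, and the three fresh sleeves and keyed caps measured fully home on their drums, within camera noise.

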